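# Set up a roller in the V-block for a light-gap check

## Robot

A 7-joint arm with a two-finger parallel gripper is mounted at the origin on the work surface. World frame = base frame: x ahead of the robot, y to its left, z up, the work surface at z = 0. Lengths are in m, angles in rad, forces in N, time in s.
With the tool pointing down it reaches from about 0.4 to 0.75 m from the base axis. Payload 19.5 kg.
Tool frame: the origin (TCP) lies between the finger pads; the fingertips stand manip.tcp_to_tips ahead of it and the grasp point (between the pads) lies 2 mm behind it (manip.tcp_to_tips is the distance from the TCP to the fingertips, in m); z points along the fingers, y is the direction in which the jaws open and shut (so a half turn about z gives the same grasp; the last joint's range is limited). The gripper opens to 85 mm and grips with 20 to 120 N. Pads are 22 mm wide; open, the fingers measure 114 mm over their backs; the gripper's body (76 mm by 85 mm) begins 54 mm behind the grasp point. The pads swing forward as they close: fully open they stand 13 mm farther back than shut.
Start: joints at [1.085, 0.707, -0.028, 1.485, 0.022, 0.951, -0.075], TCP at [0.247, -0.519, 0.248] pointing down, gripper open.
Joint ranges: [-2.71, 2.71], [-0.32, 2.16], [-1.57, 1.52], [0, 2.45], [-1.46, 4.6], [0, 2.02], [-2.83, 2.83]. Speed limits (rad/s): [1.89, 1.89, 2.57, 2.57, 3.01, 3.01, 3.01].

## Interface

Orientations are given as [roll, pitch, yaw] about the fixed x, y, z axes, in that order (R = Rz(yaw) Ry(pitch) Rx(roll)).
In Python, from workcell import status, grab_frame, camera_model, manip gives the robot as it stands.
- The arm moves only by the tool send_rows, never from a script. Its argument "steps" is a list of rows, each a list of 3 entries, a list of its own where there are three numbers: the shift along the tool's x, y, z as a fraction of full scale, then the turn, a rotation vector about the tool's x, y, z as a fraction of full scale, then the finger opening in mm, from 0 to 85.4. A call has 1 to 20 rows; each row is the pose to reach, as a shift and turn from the pose measured when the call began, along the tool's axes at that moment; what a row does not reach only later rows make up. Full scale, the value 1, is 0.1 m for a shift and pi/4 rad for a turn. A row lasts 1/10 s, in which the tool goes at most 50 mm and 8.59 degrees, less where a joint would pass 70% of its speed; a pose out of reach is approached as far as the arm can. A call with a number of a shift or a turn outside -1 to 1 is refused whole. A call with a gripper value outside its range is refused whole. The fingers move at their own pace and stop on an object; "newtons" is the grip in N (left out, the last holds). Time passes only in rows, so rows that repeat a pose let the fingers close. It gives the time, the measured TCP pose, the force and the opening at its end, in the units of the state.
- status.sense(): the state, without advancing time (a new reading comes with each control period).
- grab_frame(name): name is "side" or "top" or "wrist"; returns (picture, depth): 480x640x3 uint8, blue, green, red; 480x640 float32, m along the optical axis (not along the pixel's ray), 0 where there is no reading.
- camera_model(name): a dict with "camera_matrix" (3x3 intrinsics, pixels), "R" (3x3) and "t" (3): a world point X has camera coordinates R X + t. Camera axes: x right, y down, z forward; pixel columns grow to the right and rows downward; lengths in m; the calibration is good to about 2 mm. A picture is of the moment at which its call begins: read the wrist's pose just before it. camera_model takes no time and is no camera call; for the wrist camera it gives the pose at the moment of the call.
- manip.hand_in(): hands the job in, once; it reports no verdict.
The state is a dict: "clock": time; "joint_pos": joint angles; "qvel": joint speeds; "joint_efforts": joint torques, N m; "tcp_pos": TCP position; "orientation": TCP orientation; "contact_force": force on the tool from outside, world axes, zero at the start; "wrist_torque": the same for the moment, N m; "finger_gap": finger opening in m.
Only numpy, scipy, OpenCV 4.12 (cv2) and the standard library are available. Lean on these libraries where they do the work, as an engineer would, in place of code of your own. Each camera call takes 0.05 s, during which the arm holds its last target.

## Task

Get the roller ready for a light-gap check: first take the white sight board out of its rack and lean it against the V-block side of the jig's back rest, foot on the jig's plate, squarely and centred, at about 20 degrees from upright, and let go of it. Then lay the steel roller gently in the V-block, centred lengthwise and resting on both flanks, and finish while holding it pressed down into the V with a steady push of about 12 newtons (never harder than 50); do not let go at the end. Leave the other things on the bench alone.

Things in the scene. Friction and masses are not known exactly. Their poses are not given: they have to be found in the camera images.
- jig: Fixed steel jig; its place and heading vary. Origin: on the bench surface under the jig; z up. Base plate 130 (x) by 290 (y) by 12 mm thick, reaching from y = -140 to y = +150 mm, top face 12 mm above the bench. On it: a V-block centred at y = -75 mm, a back rest with its front face at y = +92 mm; the board's foot goes on the plate between them.
- v_seat (a point): Where the roller's axis centre lies when seated in the V-block: 65.9 mm above the bench, y -75 mm in the jig; axes as the jig's. V-block 66 (x) by 100 (y) mm, flat top 13 mm below this point; groove along y, its 45-degree flanks meet 33.9 mm below this point. A cross slot 50 mm wide in the block's middle, down to 33.9 mm below this point, leaves room for fingers that grip the roller's middle.
- flank_near: The V-block's fixed flank on the jig's -x side: two lands, each 25 mm long, either side of the cross slot. Origin: middle of the groove's bottom line; axes as the jig's.
- flank_far: The V-block's fixed flank on the jig's +x side. Origin and axes as flank_near.
- backrest: Fixed upright steel plate on the jig, 90 (x) by 12 (y) by 75 mm high, top edge 87 mm above the bench, two small ribs behind it. Origin: middle of the lower edge of its front face, at y = +92 mm, z = 12 mm in the jig; the front face looks to the jig's -y (to the V-block). Axes as the jig's.
- backrest_top (a point): Middle of the upper front edge of the back rest, 87 mm above the bench; axes as the jig's. The leaning board touches this edge: a foot whose back corner stands 27 mm in front of the back rest gives 20 degrees.
- rack: Fixed wooden rack block, 130 (x) by 62 (y) by 32 mm high, with a slot 15 mm wide along x whose floor is 6 mm above the bench; it holds the board upright. Origin: centre of its underside. It and the roller's rest may stand on either side of the jig.
- board_center (a point): Centre of the loose white sight board, a flat slab 110 (x) by 10 (y, thickness) by 140 mm (z, height), about 0.16 kg, alike both ways round and both ways up. At the start it stands upright in the rack's slot (26 mm deep), its top 146 mm above the bench.
- rest: Fixed wooden rest, board 66 (x) by 110 (y) by 8 mm thick with a saddle at each end (16 mm long, 74 mm clear between them, top 26 mm above the bench, 8 mm stops at the sides up to 34 mm); the roller lies on the saddles along y. Origin: centre of its underside.
- roller_center (a point): Centre of the loose hollow steel roller, a cylinder 48 mm in diameter and 110 mm long along its own y axis, about 0.45 kg; it may be turned about that axis. At the start it lies on the rest with its axis 50 mm above the bench.
- bearing: Bystander: bearing ring 56 mm across, 16 mm high, lying flat on the robot's side of the jig. Origin: centre of its underside.
- can: Bystander: can 66 mm across, 85 mm high, beyond the jig. Origin: centre of its underside.
- carton: Bystander: cardboard carton 70 by 90 by 60 mm high, beyond the jig. Origin: centre of its underside.
- wrench: Bystander: wrench lying flat beyond the jig. Origin: its underside.

How it is judged:
By the outcome, as a careful person would: the job done as asked, in the order asked, and still so for the second after the job is handed in, while the arm keeps its last pose, push and grip.
It also fails if it takes over 61 s, if anything falls off the work surface, if the arm or the gripper's body presses on something with over 40 N, if the wrist force passes 120 N, or if a joint passes its speed limit or range.

## Working session

There is one attempt and no reset: what is moved stays moved. The work goes in short steps, Python scripts to look and compute and a tool call to move; the robot and the scene stay as the last step left them, time stands still between calls to the robot, and variables do not carry over. Pictures are saved under pics/ and viewed, and the job is handed in when it is done.

Besides the shell and the picture viewer there is one more tool, called after "Emit:" by a JSON object that holds its "name" and its "arguments", one argument or row to a line. send_rows: Moves the arm, as the interface text tells. Its arguments: {"type":"object","properties":{"steps":{"type":"array","items":{"type":"array"}},"newtons":{"type":"number"}},"required":["steps"]}

```bash
mkdir -p pics; ls
cat > h.py <<'E'
import numpy as np, cv2
from scipy.spatial.transform import Rotation as Ro
from workcell import status, grab_frame, camera_model, manip
def snap(name,fn):
    m=camera_model(name); p,d=grab_frame(name)
    cv2.imwrite(f'pics/{fn}.png',p); np.savez(f'pics/{fn}.npz',p=p,d=d,K=m['camera_matrix'],R=m['R'],t=m['t'])
    return p,d,m
def load(fn):
    z=np.load(f'pics/{fn}.npz'); return z['p'],z['d'],z['K'],z['R'],z['t']
def ray(K,R,t,uv):
    uv=np.atleast_2d(np.asarray(uv,float)); d=np.c_[(uv-[K[0,2],K[1,2]])/[K[0,0],K[1,1]],np.ones(len(uv))]
    return -R.T@t, d@R
def onplane(K,R,t,uv,z):
    o,d=ray(K,R,t,uv); return o+d*((z-o[2])/d[:,2])[:,None]
def cloud(d,K,R,t):
    v,u=np.mgrid[0:d.shape[0],0:d.shape[1]]
    c=np.stack([(u-K[0,2])/K[0,0]*d,(v-K[1,2])/K[1,1]*d,d],-1)
    W=(c-t)@R; W[d<=0]=np.nan; return W
def st():
    s=status.sense(); print(round(s['clock'],2),np.round(s['tcp_pos'],4),s['orientation'],np.round(s['contact_force'],2),round(s['finger_gap'],4)); return s
E
python3 - <<'E'
from h import *
s=st(); print(s, manip.tcp_to_tips)
for n in ['top','side','wrist']:
    p,d,m=snap(n,n+'0'); print(n,m['camera_matrix'],-m['R'].T@m['t'],m['R'], (d>0).mean())
E
```

```text
pics
0.0 [ 0.2468 -0.5191  0.2478] [-3.14053070e+00  3.27355298e-05  4.43867004e-01] [ 0.1  -0.3  -0.39] 0.0852
{'clock': 0.0, 'joint_pos': array([ 1.08523763,  0.70706788, -0.02760846,  1.48500909,  0.02199209,
        0.95088038, -0.07548091]), 'qvel': array([-0.00062801,  0.0009853 , -0.00028677, -0.00138002,  0.00032286,
        0.00035378, -0.00142092]), 'joint_efforts': array([-1.30426004e-03, -8.83226752e+01,  1.23419166e+00, -2.36171883e+01,
        1.69297121e-02,  6.41851308e-03,  2.93333085e-05]), 'tcp_pos': array([ 0.24681376, -0.51906409,  0.24784531]), 'orientation': array([-3.14053070e+00,  3.27355298e-05,  4.43867004e-01]), 'contact_force': array([ 0.09657874, -0.29643415, -0.39190331]), 'wrist_torque': array([-0.00908501, -0.01927808,  0.02028904]), 'finger_gap': 0.08518686284801948} 0.017
top [[473.30952922   0.         316.67800407]
 [  0.         473.30952922 239.86120193]
 [  0.           0.           1.        ]] [ 0.42880636 -0.00513399  0.90522717] [[-1.51203706e-02 -9.99885638e-01  2.93094056e-04]
 [-9.86368999e-01  1.48679343e-02 -1.63875386e-01]
 [ 1.63852287e-01 -2.76695546e-03 -9.86481004e-01]] 0.9958203125
side [[498.732641     0.         310.03225813]
 [  0.         498.732641   235.69980643]
 [  0.           0.           1.        ]] [0.13826263 0.7199383  0.58175623] [[-0.8580471  -0.51355541 -0.0040018 ]
 [-0.25657664  0.43541157 -0.8628935 ]
 [ 0.44488605 -0.7393765  -0.50536996]] 0.9960319010416666
wrist [[387.84158498   0.         318.84317352]
 [  0.         387.84158498 244.41696158]
 [  0.           0.           1.        ]] [ 0.31519726 -0.48722098  0.37386127] [[ 0.43015974 -0.90275186 -0.00129396]
 [-0.86198696 -0.41116035  0.29652259]
 [-0.26821835 -0.1264367  -0.95502496]] 0.9960319010416666
```

View pics/top0.png

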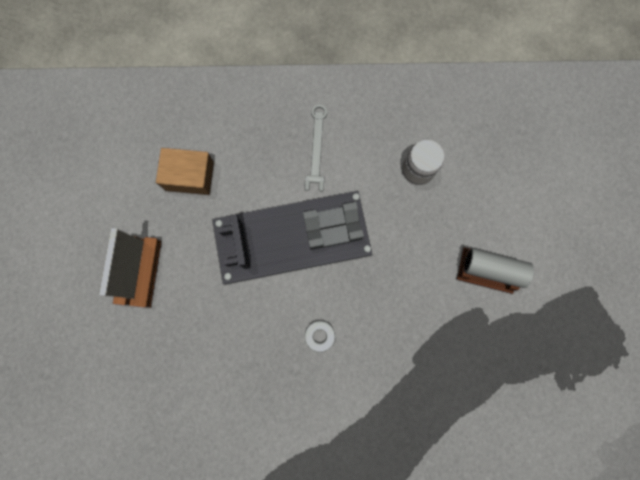

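View pics/side0.png

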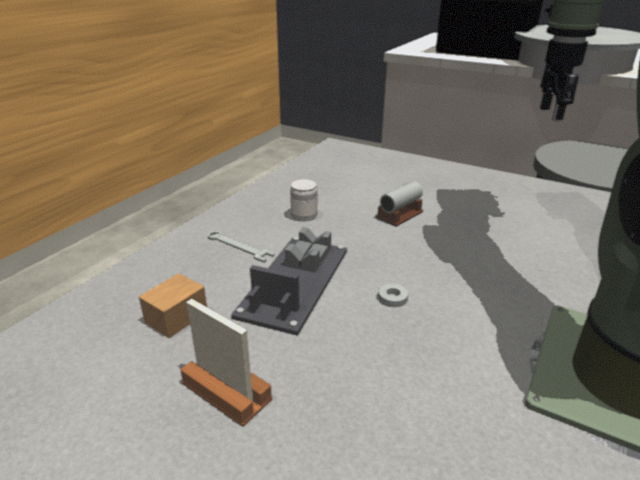

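Top view: jig at about (290,238), with the back rest on the left at (235,240) and the V-block at (333,226). The white board is in its rack at (125,268), the roller on its rest at (498,268). The bearing is at (320,336). Next I measure.

Run:
```python
from h import *
p,d,K,R,t=load('top0')
a=cv2.resize(p[180:300,200:390],None,fx=4,fy=4,interpolation=cv2.INTER_CUBIC); cv2.imwrite('pics/z1.png',a)
b=np.hstack([cv2.resize(p[220:320,80:180],(400,400),interpolation=cv2.INTER_CUBIC),cv2.resize(p[220:320,440:540],(400,400),interpolation=cv2.INTER_CUBIC)]); cv2.imwrite('pics/z2.png',b)
p,d,K,R,t=load('side0')
a=np.hstack([cv2.resize(p[290:430,170:290],(480,560)), cv2.resize(p[170:230,370:430],(300,300)).repeat(1,0)[:300].__class__(0) if 0 else cv2.copyMakeBorder(cv2.resize(p[170:230,370:430],(300,300)),0,260,0,0,cv2.BORDER_CONSTANT)]); cv2.imwrite('pics/z3.png',a)
```

```text
(no output)
```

View pics/z1.png

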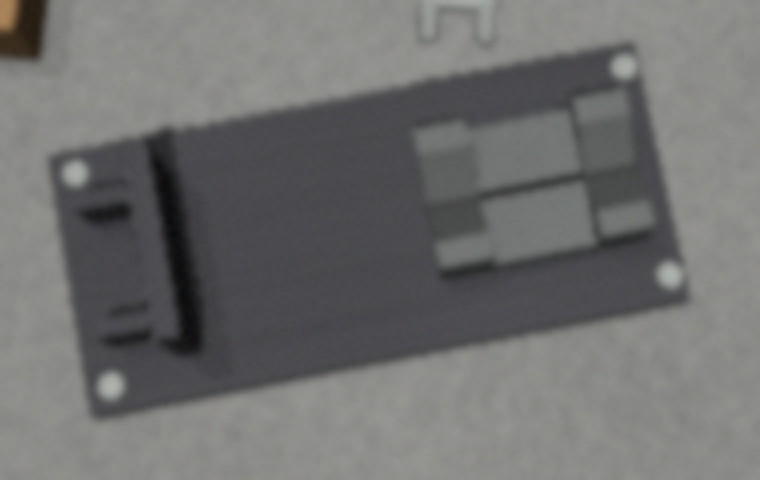

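View pics/z2.png

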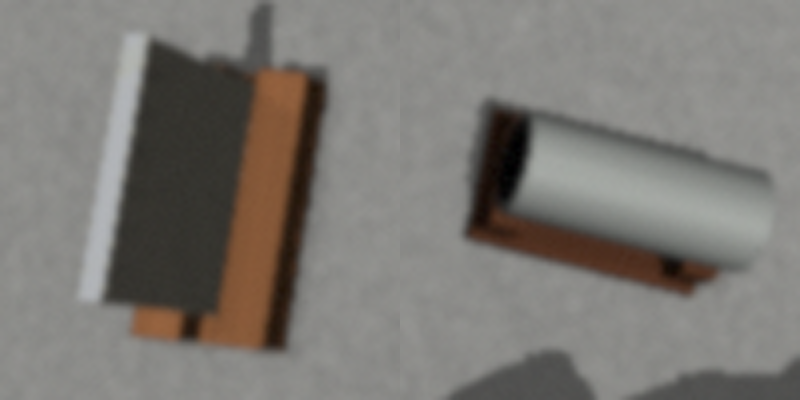

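View pics/z3.png

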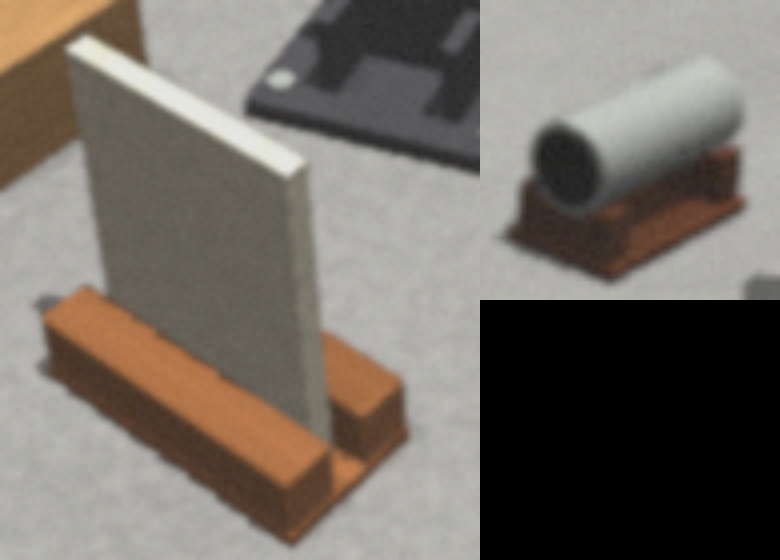

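```bash
cat > m1.py <<'E'
from h import *
p,d,K,R,t=load('top0')
# jig
g=p.max(2); m=((g<105)).astype(np.uint8)*255
m[:, :205]=0; m[:,385:]=0; m[:185]=0; m[295:]=0
m=cv2.morphologyEx(m,cv2.MORPH_CLOSE,np.ones((5,5)))
cs,_=cv2.findContours(m,cv2.RETR_EXTERNAL,cv2.CHAIN_APPROX_NONE); c=max(cs,key=cv2.contourArea)
W=onplane(K,R,t,c[:,0,:],0.012)[:,:2]
r=cv2.minAreaRect((W*1000).astype(np.float32)); print('jig rect',r)
box=cv2.boxPoints(r); print(box)
# depth cross-check of heights
C=cloud(d,K,R,t)
def med(u,v): return np.round(np.nanmedian(C[v-1:v+2,u-1:u+2].reshape(-1,3),0),4)
print('plate depth z',med(280,240),'board top',med(110,262),'bench',med(250,350),'roller top',med(498,266))
# feet (light rivets) on plate
# board top strip
hsv=cv2.cvtColor(p,cv2.COLOR_BGR2HSV)
w=((p.min(2)>150)).astype(np.uint8)*255; w[:, :90]=0; w[:,155:]=0; w[:220]=0; w[310:]=0
cs,_=cv2.findContours(w,cv2.RETR_EXTERNAL,cv2.CHAIN_APPROX_NONE); c=max(cs,key=cv2.contourArea)
print('board strip px',cv2.minAreaRect(c),cv2.boxPoints(cv2.minAreaRect(c)).tolist())
W=onplane(K,R,t,c[:,0,:],0.146)[:,:2]; r=cv2.minAreaRect((W*1000).astype(np.float32)); print('board strip rect z146',r)
# rack orange
o=cv2.inRange(hsv,(3,110,60),(20,255,255)); 
for nm,(x0,x1,y0,y1) in {'rack':(90,170,220,320),'rest':(445,530,235,305)}.items():
    mm=np.zeros_like(o); mm[y0:y1,x0:x1]=o[y0:y1,x0:x1]
    pts=cv2.findNonZero(mm); print(nm,cv2.boundingRect(pts))
E
python3 m1.py
```

```text
jig rect ((584.7461547851562, 40.88285827636719), (132.35455322265625, 288.9849548339844), 10.364594459533691)
[[ 493.65286  171.11159]
 [ 545.64453 -113.15795]
 [ 675.8395   -89.34587]
 [ 623.8478   194.92368]]
plate depth z [0.5779 0.0625 0.0121] board top [0.524  0.327  0.1439] bench [ 0.3727  0.12   -0.0009] roller top [ 0.5153 -0.3266  0.0737]
board strip px ((107.37887573242188, 261.4783935546875), (5.765933036804199, 68.593505859375), 10.12467098236084) [[98.51175689697266, 294.7342529296875], [110.5698471069336, 227.20892333984375], [116.2459945678711, 228.2225341796875], [104.18790435791016, 295.74786376953125]]
board strip rect z146 ((525.2689819335938, 330.8802490234375), (9.388949394226074, 109.89706420898438), 83.081298828125)
rack (114, 237, 44, 70)
rest (458, 272, 60, 21)
```

```bash
cat > m2.py <<'E'
from h import *
def tri(a,b):
    # a,b=(name,uv)
    A=[];B=[]
    o1,d1=ray(*load(a[0])[2:],a[1]); o2,d2=ray(*load(b[0])[2:],b[1])
    d1=d1[0]/np.linalg.norm(d1);d2=d2[0]/np.linalg.norm(d2)
    s=np.linalg.lstsq(np.c_[d1,-d2],o2-o1,rcond=None)[0]
    P=o1+d1*s[0];Q=o2+d2*s[1]; return (P+Q)/2*1000, np.linalg.norm(P-Q)*1000
p=load('side0')[0]
w=(p.min(2)>165).astype(np.uint8)*255; w[:295]=0;w[345:]=0;w[:,:180]=0;w[:,256:]=0
# keep connected piece brightest top strip
cs,_=cv2.findContours(w,cv2.RETR_EXTERNAL,cv2.CHAIN_APPROX_NONE)
for c in cs:
    if cv2.contourArea(c)>30: print(cv2.contourArea(c),cv2.boxPoints(cv2.minAreaRect(c)).tolist(), cv2.approxPolyDP(c,2,True)[:,0].tolist())
E
python3 m2.py
python3 - <<'E'
from h import *
p=load('side0')[0]; print(p[300:340:4,188:250:4].min(2))
E
```

```text
114.0 [[180.0, 344.0], [180.0, 329.0], [191.0, 329.0], [191.0, 344.0]] [[189, 329], [180, 336], [180, 340], [183, 341], [180, 344], [191, 343]]
1017.0 [[187.00001525878906, 302.0000305175781], [208.1797637939453, 270.7347106933594], [274.29248046875, 315.5207214355469], [253.1127166748047, 346.7860412597656]] [[187, 302], [241, 333], [247, 329], [249, 344], [255, 344], [254, 326], [242, 323], [239, 325], [238, 322], [229, 319], [233, 307], [244, 295], [207, 295], [208, 305], [212, 306], [213, 310], [192, 299]]
[[131 206  81  56  59 176 179 172 175 172 175 168 169 171  93  76]
 [110 206 213 199  62 164 174 175 177 178 173 172 174 100  93  89]
 [ 91  90 137 224 223 192 161 168 178 170 174 171 127 178  96  58]
 [ 78  89  86  86 173 223 225 187 172 169 177 134  86 116  91  85]
 [ 69  87  89  93  88  98 205 224 221 175 173  64  63  82  93  91]
 [ 55  86  86  90  89  84  84 115 222 223 217 153 110  64  46  51]
 [ 69  87  87  83  88  86  85  91  89 147 228 228 195 168 171 161]
 [159  91  90  93  87  87  85  84  91  90  94 191 220 224 191 172]
 [171  99  87  89  91  87  87  88  84  89  89  89  97 216 144 165]
 [170 115  89  89  84  82  91  92  90  88  86  85  92  91 109 170]]
```

```bash
cat > m3.py <<'E'
from m2 import tri
from h import *
def strip(fn,th,box):
    p=load(fn)[0]; w=(p.min(2)>th).astype(np.uint8)*255; mm=np.zeros_like(w); x0,x1,y0,y1=box; mm[y0:y1,x0:x1]=w[y0:y1,x0:x1]
    mm=cv2.morphologyEx(mm,cv2.MORPH_OPEN,np.ones((2,2)))
    cs,_=cv2.findContours(mm,cv2.RETR_EXTERNAL,cv2.CHAIN_APPROX_NONE); c=max(cs,key=cv2.contourArea)
    z=np.zeros_like(mm); cv2.drawContours(z,[c],-1,255,-1)
    M=cv2.moments(z,True); cen=np.array([M['m10']/M['m00'],M['m01']/M['m00']])
    pts=cv2.findNonZero(z)[:,0].astype(float); u,s,v=np.linalg.svd(pts-cen,full_matrices=False); a=v[0]
    pr=(pts-cen)@a
    return cen,a,(cen+a*pr.min(),cen+a*pr.max()),M['m00']
a=strip('top0',150,(90,155,220,310)); b=strip('side0',196,(180,256,295,345))
print(a,b)
print('centre',tri(('top0',a[0]),('side0',b[0])))
# top: order ends by row (small row=+x) ; side: small col = +x
ea=sorted(a[2],key=lambda q:q[1]); eb=sorted(b[2],key=lambda q:q[0])
P=[tri(('top0',x),('side0',y)) for x,y in zip(ea,eb)]; print(P)
v=P[0][0]-P[1][0]; print('len',np.linalg.norm(v),'yaw of board x',np.degrees(np.arctan2(v[1],v[0])))
E
python3 m3.py | tail -4
```

```text
(array([108.32569975, 262.77608142]), array([-0.17684832,  0.98423812]), (array([114.44480984, 228.72056277]), array([102.31360219, 296.2360286 ])), 393.0) (array([218.33865815, 317.32268371]), array([0.87176332, 0.48992726]), (array([189.49779293, 301.11424073]), array([244.44210244, 331.99270783])), 313.0)
centre (array([521.52915185, 329.93077776, 142.3362117 ]), np.float64(3.3153213920043787))
[(array([578.42802087, 323.46292031, 142.97131926]), np.float64(1.1204817180595148)), (array([469.25313043, 336.80060893, 144.13293474]), np.float64(0.4401531754280713))]
len 109.99272699560733 yaw of board x -6.9652012244798
```

```bash
cat >> h.py <<'E'
def Rt(yaw,tilt=0):
    # tool down, yaw deg; 
    return Ro.from_euler('z',yaw,degrees=True)*Ro.from_euler('x',180,degrees=True)
def go(xyz,Rtar,q=True):
    s=status.sense() if not q else st()
    R0=Ro.from_euler('xyz',s['orientation']); 
    sh=R0.inv().apply(np.array(xyz)-s['tcp_pos'])/0.1; tu=(R0.inv()*Rtar).as_rotvec()/(np.pi/4)
    print('shift',np.round(sh,3),'turn',np.round(tu,3)); return sh,tu
E
python3 - <<'E'
from h import *
go([0.40,-0.35,0.30],Rt(60))
go([0.52,0.1,0.30],Rt(173))
E
```

```text
0.15 [ 0.2468 -0.5192  0.248 ] [-3.14082081e+00  5.12916345e-05  4.43790273e-01] [ 0.35  0.13 -0.44] 0.0853
shift [ 2.11 -0.87 -0.52] turn [-0.001 -0.    -0.768]
0.15 [ 0.2468 -0.5192  0.248 ] [-3.14082081e+00  5.12916345e-05  4.43790273e-01] [ 0.35  0.13 -0.44] 0.0853
shift [ 5.126 -4.419 -0.517] turn [-0.000e+00 -1.000e-03 -3.279e+00]
```

Emit:
{"name": "send_rows", "arguments": {
  "steps": [
    [[0.5, -0.3, -0.2], [0, 0, -0.2], 85],
    [[1, -0.6, -0.4], [0, 0, -0.38], 85],
    [[1, -0.7, -0.5], [0, 0, -0.57], 85],
    [[1, -0.7, -0.5], [0, 0, -0.6], 85]
  ]
}}

```text
clock: 0.55
tcp_pos: [0.3092, -0.4104, 0.3001]
orientation: [3.14, -0.001, 0.925]
contact_force: [-1.2, -0.2, 0.2]
finger_gap: 0.0846
```

Emit:
{"name": "send_rows", "arguments": {
  "steps": [
    [[0.45, 0.1, 0], [0, 0, -0.19], 85],
    [[0.9, 0.2, 0], [0, 0, -0.38], 85],
    [[1, 0.25, 0], [0, 0, -0.57], 85]
  ]
}}

```text
clock: 0.85
tcp_pos: [0.3924, -0.3423, 0.3002]
orientation: [3.138, -0.002, 1.375]
contact_force: [-1.0, -1.7, 0.2]
finger_gap: 0.0844
```

Run:
```python
from h import *
go([0.47,-0.1,0.30],Rt(110))
```

```text
0.85 [ 0.3924 -0.3423  0.3002] [ 3.13837016e+00 -1.71946861e-03  1.37513074e+00] [-1.03 -1.65  0.16] 0.0844
shift [2.527 0.29  0.007] turn [ 0.005 -0.001 -0.694]
```

Run:
```python
from h import *
snap('wrist','w1')
```

```text
(no output)
```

View pics/w1.png

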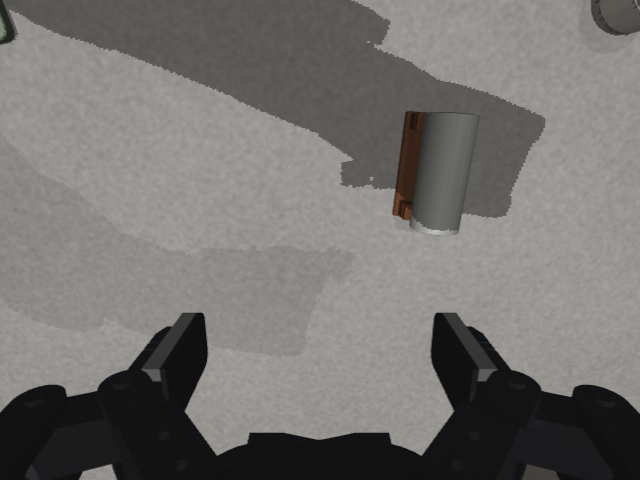

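Emit:
{"name": "send_rows", "arguments": {
  "steps": [
    [[0.5, 0.1, 0], [0, 0, -0.18], 85],
    [[1, 0.2, 0], [0, 0, -0.36], 85],
    [[1, 0.2, 0], [0, 0, -0.5], 85]
  ]
}}

```text
clock: 1.2
tcp_pos: [0.432, -0.2443, 0.3002]
orientation: [3.137, -0.002, 1.786]
contact_force: [-0.4, -1.7, 0.3]
finger_gap: 0.0851
```

Emit:
{"name": "send_rows", "arguments": {
  "steps": [
    [[0.5, 0.25, 0], [0, 0, -0.18], 85],
    [[1, 0.5, 0], [0, 0, -0.36], 85],
    [[1, 0.55, 0], [0, 0, -0.5], 85]
  ]
}}

```text
clock: 1.5
tcp_pos: [0.4647, -0.1317, 0.3006]
orientation: [3.136, -0.001, 2.185]
contact_force: [-0.5, -0.4, 0.1]
finger_gap: 0.0853
```

Run:
```python
from h import *
go([0.50,0.0,0.33],Rt(150))
```

```text
1.5 [ 0.4647 -0.1317  0.3006] [ 3.13616177e+00 -7.67604752e-04  2.18515291e+00] [-0.55 -0.38  0.11] 0.0853
shift [ 0.873  1.049 -0.287] turn [ 0.007  0.001 -0.551]
```

Emit:
{"name": "send_rows", "arguments": {
  "steps": [
    [[0.3, 0.35, -0.1], [0, 0, -0.18], 85],
    [[0.6, 0.7, -0.2], [0, 0, -0.36], 85],
    [[0.9, 1, -0.3], [0, 0, -0.5], 85]
  ]
}}

```text
clock: 1.8
tcp_pos: [0.4947, 0.0004, 0.3313]
orientation: [3.137, 0.001, 2.58]
contact_force: [0.2, -1.4, 0.6]
finger_gap: 0.0852
```

Run:
```python
from h import *
go([0.535,0.12,0.33],Rt(173))
snap('wrist','w2')
```

```text
1.8 [4.947e-01 4.000e-04 3.313e-01] [3.13653890e+00 9.23104401e-04 2.57988576e+00] [ 0.17 -1.38  0.59] 0.0852
shift [0.296 1.227 0.019] turn [ 0.006  0.003 -0.56 ]
```

View pics/w2.png

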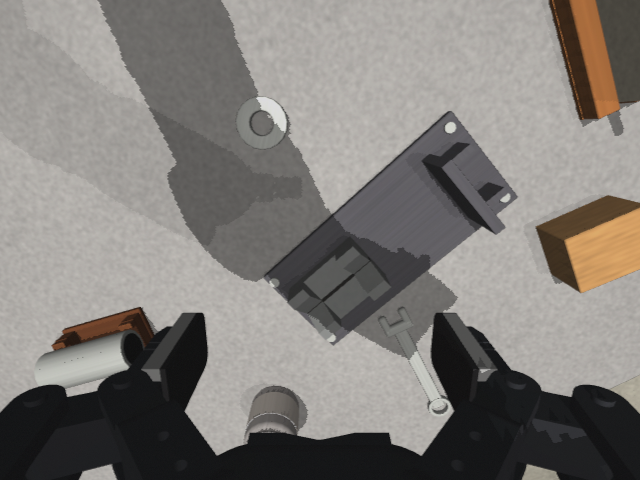

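Wrist view: the whole jig is in sight, with plate corners near (268,275), (450,112), (517,197) and (333,344) and the back rest at (465,190). I'll refine the jig from these corners and its upper edges.

```bash
cat > m4.py <<'E'
from h import *
from m2 import tri
p,d,K,R,t=load('w2')
g=cv2.cvtColor(p,cv2.COLOR_BGR2GRAY)
def sub(g,pts,w=4): return cv2.cornerSubPix(g,np.array(pts,np.float32).reshape(-1,1,2),(w,w),(-1,-1),(cv2.TERM_CRITERIA_EPS|cv2.TERM_CRITERIA_MAX_ITER,50,0.01))[:,0]
c=sub(g,[(267,276),(450,112),(517,198),(333,344)]); print(c)
W=onplane(K,R,t,c,0.012)*1000; print(np.round(W[:,:2],1))
print('sides',[round(float(np.linalg.norm(W[i]-W[(i+1)%4])),1) for i in range(4)])
y1=W[1]-W[0]; y2=W[2]-W[3]; x1=W[3]-W[0]; x2=W[2]-W[1]
print('yaw',[np.degrees(np.arctan2(-y[0],y[1])) for y in (y1,y2)],[np.degrees(np.arctan2(x[1],x[0])) for x in (x1,x2)],'centre',W.mean(0))
# triangulate plate corners with the top view
pt=load('top0')[0]; gt=cv2.cvtColor(pt,cv2.COLOR_BGR2GRAY)
ct=sub(gt,[(371,255),(223,283),(213,219),(358,192)],3); print(ct)
for a,b in zip(c,ct): print(tri(('w2',a),('top0',b)))
E
python3 m4.py | grep -v '\[\[180'
python3 - <<'E'
from h import *
p=load('w2')[0]; cv2.imwrite('pics/z4.png',cv2.resize(p[95:350,255:525],None,fx=2.2,fy=2.2,interpolation=cv2.INTER_CUBIC))
E
```

```text
1017.0 [[187.00001525878906, 302.0000305175781], [208.1797637939453, 270.7347106933594], [274.29248046875, 315.5207214355469], [253.1127166748047, 346.7860412597656]] [[187, 302], [241, 333], [247, 329], [249, 344], [255, 344], [254, 326], [242, 323], [239, 325], [238, 322], [229, 319], [233, 307], [244, 295], [207, 295], [208, 305], [212, 306], [213, 310], [192, 299]]
[[267.      276.     ]
 [449.64374 109.83386]
 [517.597   196.75536]
 [333.      344.     ]]
[[ 548.5 -107.6]
 [ 494.2  169.7]
 [ 621.9  193.9]
 [ 673.   -88.6]]
sides [282.6, 129.9, 287.1, 126.0]
yaw [np.float64(11.071449381366198), np.float64(10.25390899044143)] [np.float64(8.667617925639501), np.float64(10.709680037632012)] centre [584.37050616  41.8394595   12.        ]
[[371.      255.     ]
 [222.96939 284.53625]
 [212.31047 218.68155]
 [358.51608 193.02618]]
(array([ 548.60295054, -110.40387639,    6.04989442]), np.float64(3.297030603888774))
(array([494.8646622 , 171.04023816,   7.39244393]), np.float64(0.0466625160489925))
(array([620.75796194, 192.5066624 ,  14.98162291]), np.float64(0.7113057636175435))
(array([667.36855787, -87.96559547,  19.96717521]), np.float64(4.1447403096570214))
```

View pics/z4.png

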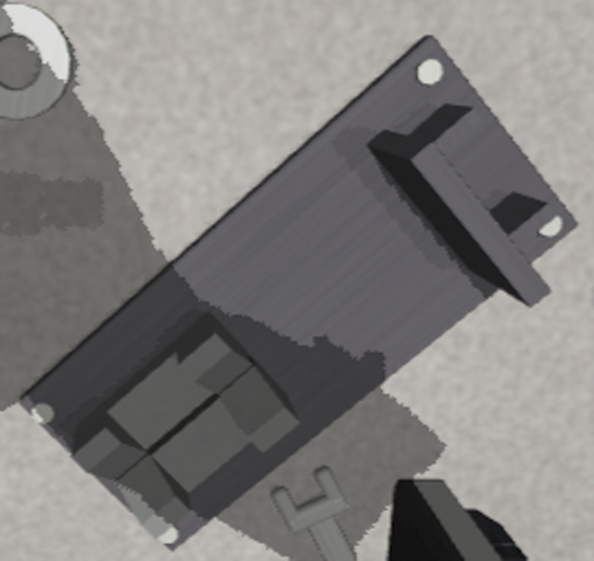

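Emit:
{"name": "send_rows", "arguments": {
  "steps": [
    [[0.1, 0.4, 0], [0, 0, -0.18], 85],
    [[0.2, 0.8, 0], [0, 0, -0.36], 85],
    [[0.3, 1, 0], [0, 0, -0.54], 85]
  ]
}}

```text
clock: 2.15
tcp_pos: [0.5225, 0.1101, 0.3334]
orientation: [3.133, 0.004, 3.022]
contact_force: [-1.0, 0.4, -1.2]
finger_gap: 0.0851
```

Run:
```python
from h import *
go([0.5235,0.33,0.27],Rt(173))
```

```text
2.15 [0.5225 0.1101 0.3334] [3.1325471  0.00424458 3.02150712] [-1.    0.36 -1.16] 0.0851
shift [0.256 2.178 0.652] turn [0.012 0.005 0.003]
```

Emit:
{"name": "send_rows", "arguments": {
  "steps": [
    [[0.05, 0.4, 0.1], [0, 0, 0], 85],
    [[0.1, 0.8, 0.2], [0.01, 0, 0], 85],
    [[0.13, 1, 0.3], [0.01, 0, 0], 85]
  ]
}}

```text
clock: 2.45
tcp_pos: [0.5213, 0.2135, 0.3032]
orientation: [3.14, 0.003, 3.021]
contact_force: [0.2, -1.5, 0.7]
finger_gap: 0.085
```

Emit:
{"name": "send_rows", "arguments": {
  "steps": [
    [[0.05, 0.4, 0.1], [0, 0, 0], 85],
    [[0.12, 0.8, 0.2], [0, 0, 0], 85],
    [[0.13, 1, 0.25], [0, 0, 0], 85]
  ]
}}

```text
clock: 2.75
tcp_pos: [0.5198, 0.3166, 0.2769]
orientation: [3.141, 0.001, 3.02]
contact_force: [-0.0, -0.3, 0.6]
finger_gap: 0.0849
```

Run:
```python
from h import *
go([0.5235,0.33,0.27],Rt(173))
snap('wrist','w3')
```

```text
2.75 [0.5198 0.3166 0.2769] [3.14060864e+00 1.32740631e-03 3.02018123e+00] [-0.03 -0.35  0.59] 0.0849
shift [-0.021  0.137  0.069] turn [0.001 0.002 0.001]
```

View pics/w3.png

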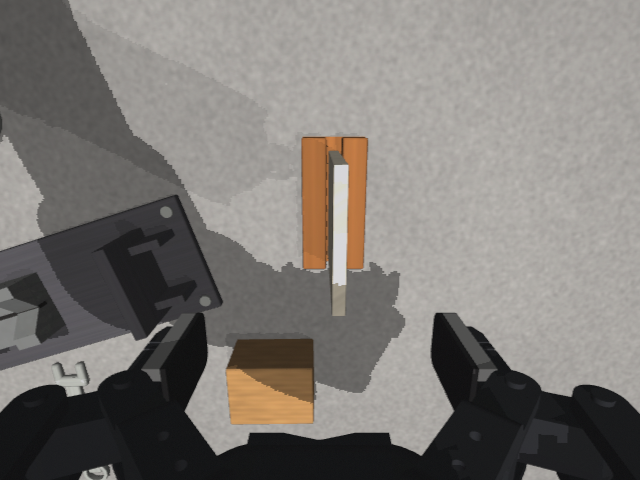

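Wrist view: the board's top edge runs from (340,164) to (339,316), nearly vertical in the image, with the rack below it and the carton at (270,380).

```bash
cat > m5.py <<'E'
from h import *
from m4 import sub
from m2 import tri
p,d,K,R,t=load('w3'); g=cv2.cvtColor(p,cv2.COLOR_BGR2GRAY)
c=sub(g,[(333,165),(348,164),(346,316),(332,316)],3); print(c)
W=onplane(K,R,t,c,0.146)*1000; print(np.round(W[:,:2],1), W.mean(0))
v=(W[3]+W[2]-W[0]-W[1])/2; print('len',np.linalg.norm(v),'yaw',np.degrees(np.arctan2(v[1],v[0])))
n=c[[0,1]].mean(0); f=c[[2,3]].mean(0)
print('near',tri(('w3',n),('top0',(102.3,296.2))),'far',tri(('w3',f),('top0',(114.4,228.7))))
print('near side',tri(('w3',n),('side0',(244.4,332))),'far',tri(('w3',f),('side0',(189.5,301.1))))
E
python3 m5.py | tail -11
```

```text
[[333.66718 164.67877]
 [347.62854 164.38264]
 [344.26135 315.23685]
 [331.81958 315.2175 ]]
[[471.1 332. ]
 [472.  341.1]
 [580.1 327.9]
 [579.  318.8]] [525.52657501 329.95358231 146.        ]
len 108.83115722995223 yaw -6.963519152654841
near (array([470.32420193, 336.42780986, 145.21418749]), np.float64(2.541995228273979)) far (array([578.86184517, 323.00082018, 146.12442764]), np.float64(1.3028683375622525))
near side (array([471.16398138, 336.2158898 , 142.91484116]), np.float64(1.6165730105948928)) far (array([580.14996208, 322.76145373, 142.24062625]), np.float64(2.660659640705993))
```

Emit:
{"name": "send_rows", "arguments": {
  "steps": [
    [[-0.035, 0.14, 0.3], [0, 0, 0], 60],
    [[-0.035, 0.14, 0.7], [0, 0, 0], 50],
    [[-0.035, 0.14, 0.95], [0, 0, 0], 50],
    [[-0.035, 0.14, 0.95], [0, 0, 0], 50]
  ]
}}

```text
clock: 3.2
tcp_pos: [0.5244, 0.3301, 0.1779]
orientation: [-3.139, -0.003, 3.019]
contact_force: [0.1, -0.3, 1.5]
finger_gap: 0.0503
```

Run:
```python
from h import *
go([0.525,0.330,0.124],Rt(173.04))
```

```text
3.2 [0.5244 0.3301 0.1779] [-3.1389219  -0.00315672  3.01918269] [ 0.1  -0.31  1.51] 0.0503
shift [-0.007  0.001  0.539] turn [-0.003 -0.004 -0.001]
```

Emit:
{"name": "send_rows", "arguments": {
  "steps": [
    [[-0.007, 0, 0.3], [0, 0, 0], 40],
    [[-0.007, 0, 0.54], [0, 0, 0], 30],
    [[-0.007, 0, 0.54], [0, 0, 0], 24],
    [[-0.007, 0, 0.54], [0, 0, 0], 18],
    [[-0.007, 0, 0.54], [0, 0, 0], 12],
    [[-0.007, 0, 0.54], [0, 0, 0], 5],
    [[-0.007, 0, 0.54], [0, 0, 0], 5],
    [[-0.007, 0, 0.54], [0, 0, 0], 5],
    [[-0.007, 0, 0.54], [0, 0, 0], 5]
  ],
  "newtons": 50
}}

```text
clock: 4.1
tcp_pos: [0.5257, 0.3304, 0.1259]
orientation: [-3.141, -0.001, 3.019]
contact_force: [1.0, 1.0, 7.9]
finger_gap: 0.0099
```

Run:
```python
from h import *
s=st(); print(s['joint_pos'],s['wrist_torque'])
```

```text
4.1 [0.5257 0.3304 0.1259] [-3.14091488e+00 -1.00759160e-03  3.01863180e+00] [1.04 1.04 7.86] 0.0099
[-0.34637922  0.98149425 -0.59357909  1.42606542  0.62052034  0.92606311
  0.33635988] [0.03913633 0.01326549 0.03128533]
```

Emit:
{"name": "send_rows", "arguments": {
  "steps": [
    [[0, 0, -0.2], [0, 0, 0], 5],
    [[0, 0, -0.5], [0, 0, 0], 5],
    [[0, 0, -0.8], [0, 0, 0], 5],
    [[0, 0, -1], [0, 0, 0], 5]
  ]
}}

```text
clock: 4.5
tcp_pos: [0.526, 0.3308, 0.2292]
orientation: [3.14, 0.001, 3.018]
contact_force: [0.1, -0.2, -1.8]
finger_gap: 0.0093
```

Run:
```python
from h import *
s=st(); snap('wrist','w4'); snap('side','s4')
```

```text
4.5 [0.526  0.3308 0.2292] [3.14014414e+00 9.96353799e-04 3.01844149e+00] [ 0.06 -0.21 -1.75] 0.0093
```

View pics/w4.png

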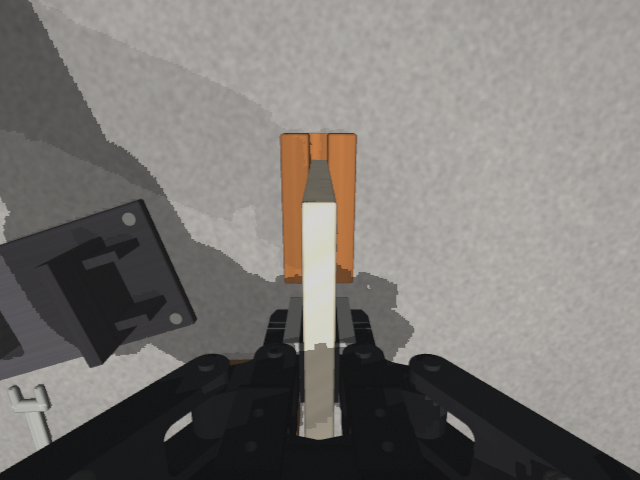

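View pics/s4.png

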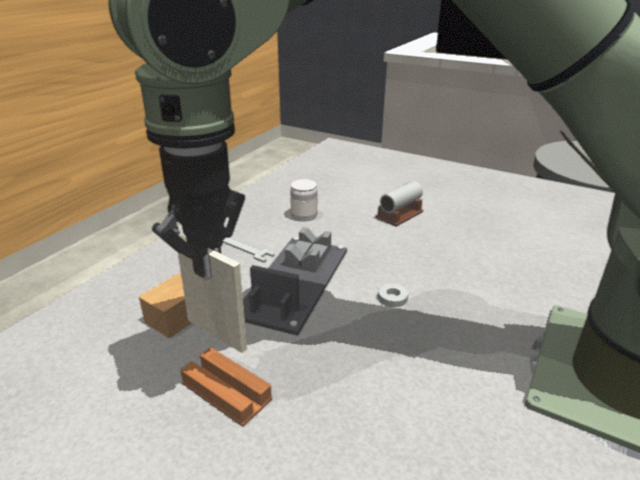

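```bash
python3 - <<'E' | tail -8
from h import *
from m4 import sub
p,d,K,R,t=load('w4'); g=cv2.cvtColor(p,cv2.COLOR_BGR2GRAY)
c=sub(g,[(303,203),(335,202)],3); print(c)
s=status.sense(); R0=Ro.from_euler('xyz',s['orientation'])
# bottom corner of near side too (305..333,160)?
for z in (0.244,0.247,0.2493,0.252):
    W=onplane(K,R,t,c,z); T=R0.inv().apply(W-s['tcp_pos'])*1000; print(z,np.round(T,1),np.linalg.norm(T[1]-T[0]))
E
```

```text
0.244 [[ 53.8  -5.5 -14.6]
 [ 53.8   4.  -14.5]] 9.477826866479651
0.247 [[ 54.4  -5.3 -17.6]
 [ 54.3   3.9 -17.5]] 9.221931053477054
0.2493 [[ 54.8  -5.2 -19.9]
 [ 54.8   3.8 -19.8]] 9.025744263508368
0.252 [[ 55.3  -5.1 -22.6]
 [ 55.3   3.7 -22.5]] 8.795438031806064
```

```bash
cat >> h.py <<'E'
JO=np.array([0.5854,0.0364,0.]); JY=10.4
def J2W(P,JO=None,JY=None):
    import h
    JO=h.JO if JO is None else JO; JY=h.JY if JY is None else JY
    return Ro.from_euler('z',JY,degrees=True).apply(np.atleast_2d(P)/1000.)+JO
def proj(fn,X):
    p,d,K,R,t=load(fn); c=np.atleast_2d(X)@R.T+t; uv=c[:,:2]/c[:,2:]*[K[0,0],K[1,1]]+[K[0,2],K[1,2]]; return uv
E
python3 - <<'E'
from h import *
lines=[[(-45,92,87),(45,92,87)],[(-45,104,87),(45,104,87)],[(-65,-140,12),(65,-140,12)],[(65,-140,12),(65,150,12)],[(65,150,12),(-65,150,12)],[(-65,150,12),(-65,-140,12)],[(-33,-125,52.9),(-33,-25,52.9)],[(33,-125,52.9),(33,-25,52.9)],[(-21,-125,52.9),(21,-125,52.9)]]
ims=[]
for fn,b in (('w2',(255,525,95,350)),('w3',(0,225,190,370)),('top0',(200,390,180,300))):
    p=load(fn)[0].copy(); x0,x1,y0,y1=b; f=390/(x1-x0) if fn!='w2' else 500/(x1-x0)
    a=cv2.resize(p[y0:y1,x0:x1],None,fx=f,fy=f,interpolation=cv2.INTER_CUBIC)
    for l in lines:
        uv=(proj(fn,J2W(l))+0.5-[x0,y0])*f
        cv2.line(a,tuple(int(q) for q in uv[0]),tuple(int(q) for q in uv[1]),(0,255,255),1)
    ims.append(a); cv2.imwrite(f'pics/ov_{fn}.png',a)
b=np.vstack([cv2.resize(ims[1],(390,312)),cv2.resize(ims[2],(390,246))])
a=cv2.resize(ims[0],(400,378)); a=cv2.copyMakeBorder(a,0,558-378,0,0,cv2.BORDER_CONSTANT)
cv2.imwrite('pics/ov.png',np.hstack([a,b]))
E
```

```text
(no output)
```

View pics/ov.png

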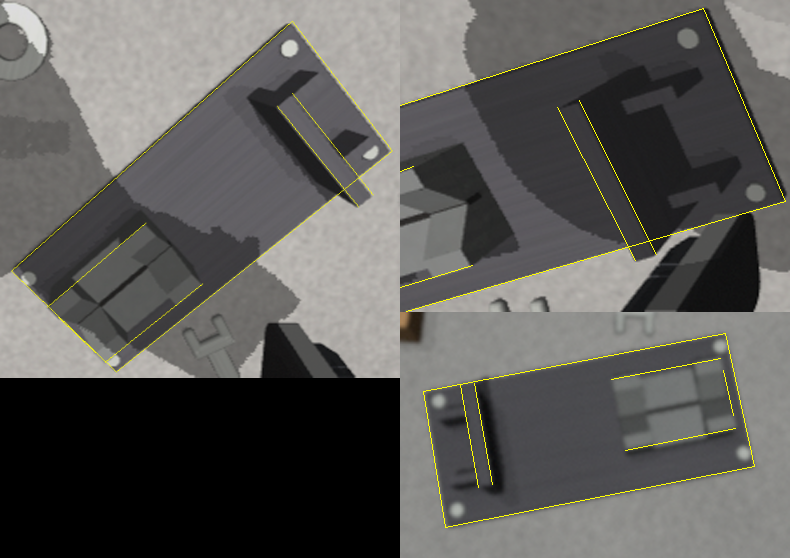

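View pics/ov_w2.png

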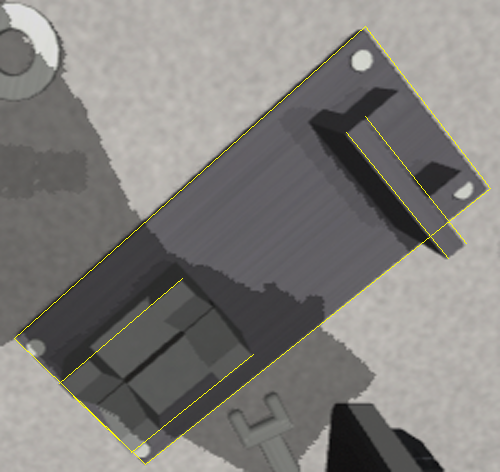

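```bash
cat >> h.py <<'E'
def Rlean(th): # tool for leaning board, deg
    s,c=np.sin(np.radians(th)),np.cos(np.radians(th))
    return Ro.from_euler('z',JY,degrees=True)*Ro.from_matrix(np.array([[-1,0,0],[0,c,-s],[0,-s,-c]]).T)
def tcp_lean(foot_y,foot_z=12,th=20,L=119.9,x=0):
    s,c=np.sin(np.radians(th)),np.cos(np.radians(th))
    return J2W([x,foot_y-5*c+L*s,foot_z+5*s+L*c])[0]
E
python3 - <<'E'
from h import *
print(tcp_lean(65),Rlean(20).as_matrix())
P=tcp_lean(65); P[2]=0.26
go(P,Rlean(20))
E
```

```text
[0.56711165 0.13604538 0.12637925] [[-0.98357147 -0.16963251  0.06174118]
 [-0.18051915  0.92425485 -0.33640126]
 [ 0.         -0.34202014 -0.93969262]]
4.6 [0.5264 0.3311 0.2296] [3.13884895e+00 2.60876593e-03 3.01820658e+00] [ 0.11 -0.3  -2.8 ] 0.0093
shift [-0.644 -1.885 -0.308] turn [ 0.444 -0.064 -0.385]
```

Emit:
{"name": "send_rows", "arguments": {
  "steps": [
    [[-0.05, -0.15, -0.15], [0.04, 0, -0.04], 5],
    [[-0.15, -0.4, -0.25], [0.1, -0.01, -0.1], 5],
    [[-0.25, -0.7, -0.3], [0.16, -0.02, -0.16], 5],
    [[-0.32, -0.95, -0.31], [0.22, -0.03, -0.2], 5]
  ]
}}

```text
clock: 5.0
tcp_pos: [0.5469, 0.2312, 0.2611]
orientation: [-2.968, 0.014, -3.106]
contact_force: [0.8, 0.2, -1.5]
finger_gap: 0.0097
```

Run:
```python
from h import *
P=tcp_lean(65); P[2]=0.26
go(P,Rlean(20))
```

```text
5.0 [0.5469 0.2312 0.2611] [-2.96808378  0.01367254 -3.10572029] [ 0.85  0.18 -1.47] 0.0097
shift [-0.167 -0.942  0.179] turn [ 0.222 -0.031 -0.184]
```

Emit:
{"name": "send_rows", "arguments": {
  "steps": [
    [[-0.03, -0.2, 0.04], [0.05, -0.01, -0.05], 5],
    [[-0.08, -0.5, 0.09], [0.12, -0.02, -0.1], 5],
    [[-0.13, -0.8, 0.15], [0.19, -0.03, -0.16], 5],
    [[-0.167, -0.94, 0.18], [0.222, -0.031, -0.184], 5],
    [[-0.167, -0.94, 0.18], [0.222, -0.031, -0.184], 5],
    [[-0.167, -0.94, 0.18], [0.222, -0.031, -0.184], 5]
  ]
}}

```text
clock: 5.6
tcp_pos: [0.5668, 0.1373, 0.2598]
orientation: [-2.794, 0.0, -2.961]
contact_force: [0.1, 0.8, -2.5]
finger_gap: 0.0094
```

Run:
```python
from h import *
P=tcp_lean(65); 
go(P,Rlean(20)); snap('wrist','w5')
s=status.sense(); print(s['joint_pos'])
```

```text
5.6 [0.5668 0.1373 0.2598] [-2.79449696e+00  1.55493412e-04 -2.96060676e+00] [ 0.08  0.83 -2.53] 0.0094
shift [-0.     0.441  1.259] turn [ 0.003 -0.    -0.001]
[-0.18154042  0.79694519 -0.59645357  1.39714153  0.74816615  1.32186518
  0.79678654]
```

View pics/w5.png

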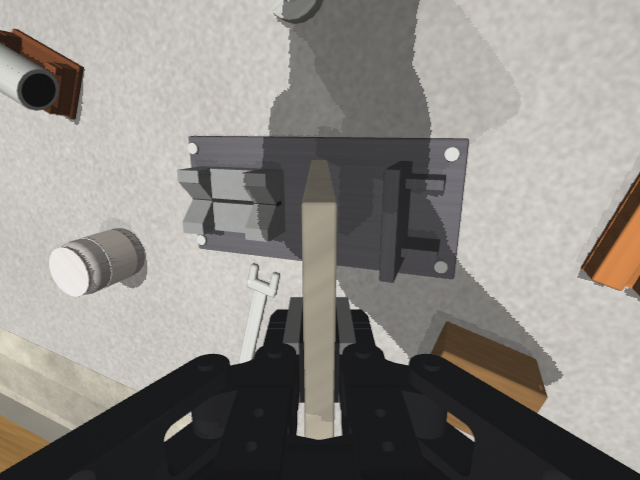

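```bash
cat > m6.py <<'E'
from h import *
from m4 import sub
import sys
p,d,K,R,t=load('w5'); g=cv2.cvtColor(p,cv2.COLOR_BGR2GRAY)
c=sub(g,[(190,136),(468,139),(454,278),(199,249)],3); print('px',c.tolist())
W=onplane(K,R,t,c,0.012)*1000; print(np.round(W[:,:2],1))
Jexp=np.array([(-65,-140,12),(-65,150,12),(65,150,12),(65,-140,12)]); print('exp',np.round(J2W(Jexp)[:,:2]*1000,1))
A=W[:,:2]-W[:,:2].mean(0); B=Jexp[:,:2]-Jexp[:,:2].mean(0)
U,S,V=np.linalg.svd(B.T@A); Rr=(U@V).T; print('yaw',np.degrees(np.arctan2(Rr[1,0],Rr[0,0])),'origin',W[:,:2].mean(0)-Rr@Jexp[:,:2].mean(0), 'scale',np.linalg.norm(A)/np.linalg.norm(B))
print('proj exp',proj('w5',J2W(Jexp)).round(1).tolist())
print('backrest top exp px',proj('w5',J2W([(-45,92,87),(45,92,87)])).round(1).tolist())
a=cv2.resize(p[120:300,160:490],None,fx=2.4,fy=2.4,interpolation=cv2.INTER_CUBIC); cv2.imwrite('pics/z5.png',a)
E
python3 m6.py | tail -12
```

```text
px [[188.22760009765625, 135.97726440429688], [468.44781494140625, 138.42254638671875], [453.3334045410156, 278.3995056152344], [199.0, 249.0]]
[[ 548.  -112.6]
 [ 495.3  170.7]
 [ 621.6  194.2]
 [ 675.9  -89. ]]
exp [[ 546.7 -113. ]
 [ 494.4  172.2]
 [ 622.3  195.7]
 [ 674.6  -89.6]]
yaw 10.663925184484935 origin [586.12087908  35.92101768] scale 0.9939975228053057
proj exp [[188.0, 134.7], [470.6, 137.7], [454.7, 279.5], [198.6, 247.9]]
backrest top exp px [[385.2, 167.6], [379.5, 280.2]]
```

View pics/z5.png

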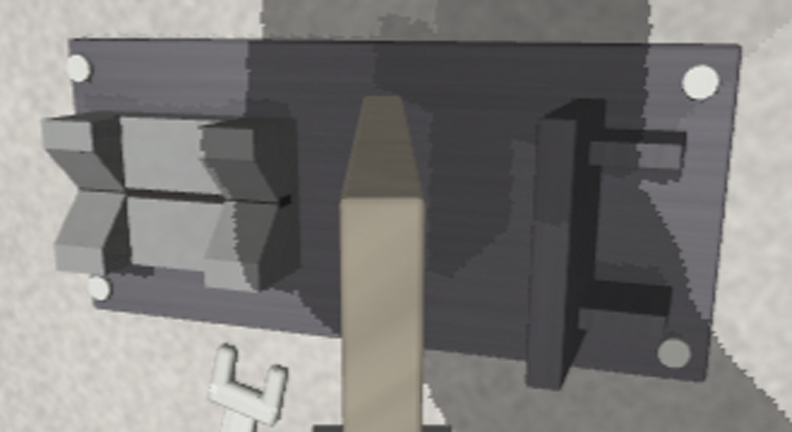

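Emit:
{"name": "send_rows", "arguments": {
  "steps": [
    [[0, 0.1, 0.25], [0, 0, 0], 5],
    [[0, 0.22, 0.6], [0, 0, 0], 5],
    [[0, 0.31, 0.88], [0.003, 0, 0], 5],
    [[0, 0.31, 0.88], [0.003, 0, 0], 5],
    [[0, 0.31, 0.88], [0.003, 0, 0], 5]
  ]
}}

```text
clock: 6.15
tcp_pos: [0.567, 0.1377, 0.1674]
orientation: [-2.793, 0.001, -2.96]
contact_force: [0.9, 0.4, 0.1]
finger_gap: 0.0089
```

Run:
```python
from h import *
go(tcp_lean(65,22),Rlean(20)); go(tcp_lean(64.5,12),Rlean(20)); snap('side','s6'); snap('top','t6')
P=load('s6')[0]; Q=load('t6')[0]
cv2.imwrite('pics/z6.png',np.hstack([cv2.resize(P[200:350,200:350],(400,400)),cv2.resize(Q[140:290,190:340],(400,400))]))
```

```text
6.15 [0.567  0.1377 0.1674] [-2.79304491e+00  6.09330711e-04 -2.95977425e+00] [0.89 0.45 0.15] 0.0089
shift [0.003 0.091 0.297] turn [0.001 0.001 0.   ]
6.15 [0.567  0.1377 0.1674] [-2.79304491e+00  6.09330711e-04 -2.95977425e+00] [0.89 0.45 0.15] 0.0089
shift [0.003 0.12  0.393] turn [0.001 0.001 0.   ]
```

View pics/z6.png

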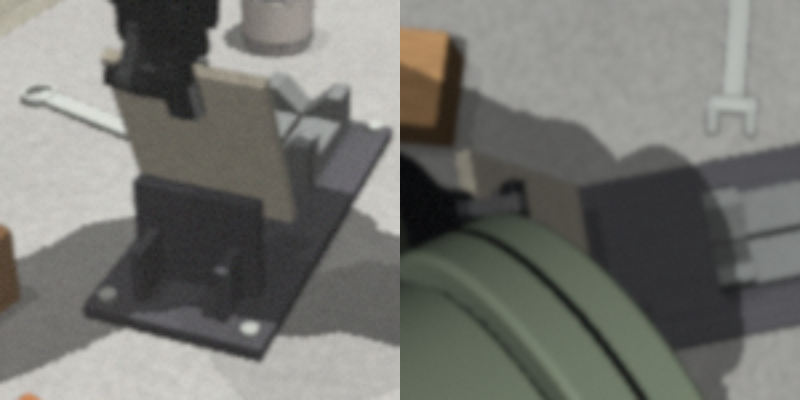

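Emit:
{"name": "send_rows", "arguments": {
  "steps": [
    [[0, 0.04, 0.12], [0, 0, 0], 5],
    [[0, 0.08, 0.26], [0, 0, 0], 5],
    [[0.003, 0.105, 0.34], [0, 0, 0], 5],
    [[0.003, 0.11, 0.36], [0, 0, 0], 5],
    [[0.003, 0.11, 0.36], [0, 0, 0], 5]
  ]
}}

```text
clock: 6.75
tcp_pos: [0.5675, 0.1355, 0.1302]
orientation: [-2.793, 0.002, -2.96]
contact_force: [-0.5, -0.2, -0.3]
finger_gap: 0.0095
```

Run:
```python
from h import *
go(tcp_lean(65,12),Rlean(20)); snap('wrist','w7')
```

```text
6.75 [0.5675 0.1355 0.1302] [-2.79298115e+00  1.73029068e-03 -2.96004911e+00] [-0.47 -0.15 -0.28] 0.0095
shift [0.003 0.019 0.034] turn [ 0.001  0.002 -0.001]
```

View pics/w7.png

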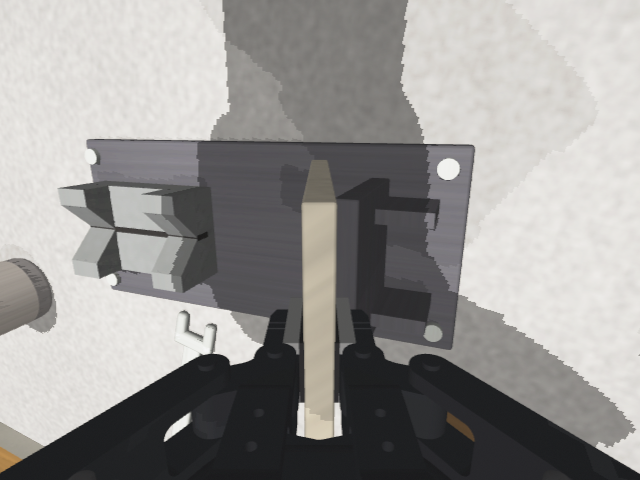

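Emit:
{"name": "send_rows", "arguments": {
  "steps": [
    [[0.003, 0.005, 0.01], [0, 0, 0], 5],
    [[0.003, 0.01, 0.02], [0, 0, 0], 5],
    [[0.003, 0.015, 0.03], [0, 0, 0], 5],
    [[0.003, 0.015, 0.03], [0, 0, 0], 5]
  ]
}}

```text
clock: 7.2
tcp_pos: [0.5674, 0.1356, 0.1274]
orientation: [-2.792, 0.002, -2.96]
contact_force: [1.4, -3.0, -0.8]
finger_gap: 0.0096
```

Emit:
{"name": "send_rows", "arguments": {
  "steps": [
    [[0, -0.003, 0.008], [0, 0, 0], 5],
    [[0, -0.005, 0.015], [0, 0, 0], 5],
    [[0, -0.005, 0.015], [0, 0, 0], 5]
  ]
}}

```text
clock: 7.5
tcp_pos: [0.5676, 0.135, 0.1263]
orientation: [-2.793, 0.003, -2.96]
contact_force: [-0.1, 1.6, 2.7]
finger_gap: 0.0095
```

Emit:
{"name": "send_rows", "arguments": {
  "steps": [
    [[0, 0, 0], [0, 0, 0], 12],
    [[0, 0, 0], [0, 0, 0], 15],
    [[0, 0, 0], [0, 0, 0], 18],
    [[0, 0, 0], [0, 0, 0], 22]
  ],
  "newtons": 20
}}

```text
clock: 7.9
tcp_pos: [0.5676, 0.1349, 0.1263]
orientation: [-2.793, 0.003, -2.96]
contact_force: [0.6, 0.4, 0.4]
finger_gap: 0.0226
```

Run:
```python
from h import *
st(); snap('wrist','w8'); snap('side','s8')
P=load('s8')[0]; Q=load('w8')[0]
cv2.imwrite('pics/z8.png',np.hstack([cv2.resize(P[180:350,200:370],(400,400)),cv2.resize(Q[130:450,180:500],(400,400))]))
```

```text
7.9 [0.5676 0.1349 0.1263] [-2.79299133e+00  2.87314767e-03 -2.96008698e+00] [0.59 0.37 0.36] 0.0226
```

View pics/z8.png

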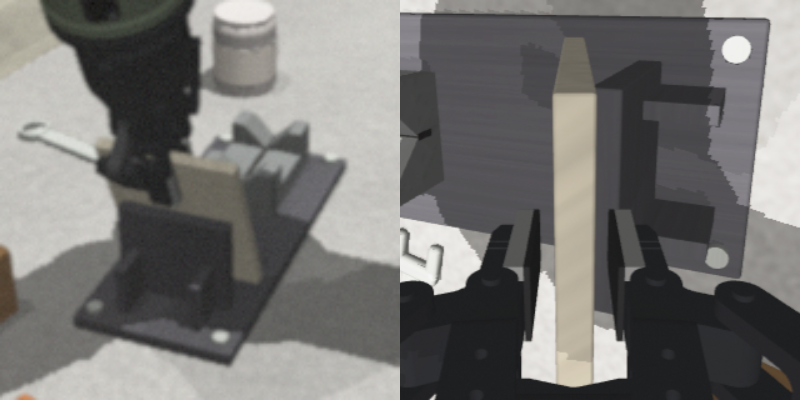

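Emit:
{"name": "send_rows", "arguments": {
  "steps": [
    [[0, 0, -0.05], [0, 0, 0], 26],
    [[0, 0, -0.25], [0, 0, 0], 30],
    [[0, 0, -0.6], [0, 0, 0], 40],
    [[0, 0, -1], [0, 0, 0], 50],
    [[0, 0, -1], [0, 0, 0], 60]
  ]
}}

```text
clock: 8.5
tcp_pos: [0.5616, 0.1714, 0.2247]
orientation: [-2.796, 0.008, -2.958]
contact_force: [0.1, -0.7, -0.6]
finger_gap: 0.0597
```

Run:
```python
from h import *
st(); snap('wrist','w9'); snap('side','s9')
P=load('s9')[0]; Q=load('w9')[0]
cv2.imwrite('pics/z9.png',np.hstack([cv2.resize(P[180:350,200:370],(400,400)),cv2.resize(Q[100:420,180:500],(400,400))]))
```

```text
8.5 [0.5616 0.1714 0.2247] [-2.79629968  0.00840971 -2.95818364] [ 0.06 -0.68 -0.55] 0.0597
```

View pics/z9.png

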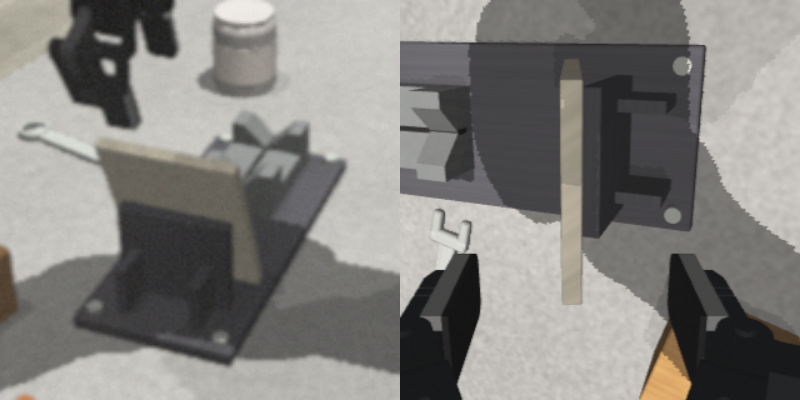

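```bash
cat > m7.py <<'E'
from h import *
from m4 import sub
p,d,K,R,t=load('w9'); g=cv2.cvtColor(p,cv2.COLOR_BGR2GRAY)
c=sub(g,[(308,164),(325,163),(324,343),(310,343)],3); print('px',c.tolist())
ps=load('s9')[0]; gs=cv2.cvtColor(ps,cv2.COLOR_BGR2GRAY)
cs=sub(gs,[(241,242),(298,256)],2); print(cs)
Ri=Ro.from_euler('z',-JY,degrees=True)
def J(W): return np.round(Ri.apply(np.atleast_2d(W)-JO)*1000,1)
# front edge (left in img) at z=.147 , back edge at z=.1436
print('front',J(onplane(K,R,t,c[[0,3]],0.147)),'back',J(onplane(K,R,t,c[[1,2]],0.1436)))
C=cloud(d,K,R,t); 
# depth check over visible front face & side: points in jig frame
cs_=load('s9'); C2=cloud(cs_[1],*cs_[2:])
for q in [(244,240),(262,260),(280,255),(290,265),(270,250),(285,280),(255,250)]: print(q,J(C2[q[1],q[0]]))
E
python3 m7.py | tail -16
```

```text
(array([494.8646622 , 171.04023816,   7.39244393]), np.float64(0.0466625160489925))
(array([620.75796194, 192.5066624 ,  14.98162291]), np.float64(0.7113057636175435))
(array([667.36855787, -87.96559547,  19.96717521]), np.float64(4.1447403096570214))
px [[307.58697509765625, 163.8817138671875], [325.5743408203125, 164.13929748535156], [325.5028991699219, 342.8084716796875], [309.4490661621094, 343.3364562988281]]
[[239.90982 242.77078]
 [298.      256.     ]]
front [[-53.6 102.3 147. ]
 [ 55.4 102.5 147. ]] back [[-53.5 111.2 143.6]
 [ 55.1 111.8 143.6]]
(244, 240) [[ 48.1 106.3 144.1]]
(262, 260) [[ 20.5  97.6 104.2]]
(280, 255) [[-18.1 105.4 127.7]]
(290, 265) [[-32.6  97.7 105.9]]
(270, 250) [[ -1.7 109.1 136.3]]
(285, 280) [[-23.6 100.8  74.3]]
(255, 250) [[ 27.9 107.  128.7]]
```

The board stands alone: top centred within 1 mm in x, lean about 19.5 to 20°. Next I go to the roller.

Run:
```python
from h import *
go([0.50,0.08,0.29],Rt(160))
go([0.50,-0.3,0.29],Rt(79))
```

```text
8.6 [0.5612 0.1689 0.221 ] [-2.79326989  0.00417451 -2.95964805] [-0.14 -0.4  -0.09] 0.0596
shift [ 0.76  -0.954 -0.391] turn [-0.432  0.123  0.668]
8.6 [0.5612 0.1689 0.221 ] [-2.79326989  0.00417451 -2.95964805] [-0.14 -0.4  -0.09] 0.0596
shift [ 1.448 -4.468  0.882] turn [-0.288  0.434  2.446]
```

Emit:
{"name": "send_rows", "arguments": {
  "steps": [
    [[0.1, -0.1, -0.4], [-0.08, 0.02, 0.12], 70],
    [[0.3, -0.4, -0.6], [-0.18, 0.05, 0.27], 85],
    [[0.5, -0.7, -0.5], [-0.28, 0.08, 0.42], 85],
    [[0.7, -0.95, -0.4], [-0.36, 0.1, 0.56], 85],
    [[0.76, -0.95, -0.39], [-0.43, 0.12, 0.67], 85]
  ]
}}

```text
clock: 9.1
tcp_pos: [0.4991, 0.0759, 0.2894]
orientation: [-3.141, 0.002, 2.782]
contact_force: [0.0, 0.6, 0.1]
finger_gap: 0.085
```

Run:
```python
from h import *
s,t_=go([0.5,-0.04,0.29],Rt(125))
```

```text
9.1 [0.4991 0.0759 0.2894] [-3.14072871e+00  2.08300962e-03  2.78161195e+00] [0.03 0.59 0.11] 0.085
shift [-0.417 -1.082 -0.004] turn [-0.     0.003  0.764]
```

Emit:
{"name": "send_rows", "arguments": {
  "steps": [
    [[-0.1, -0.3, 0], [0, 0, 0.19], 85],
    [[-0.2, -0.6, 0], [0, 0, 0.38], 85],
    [[-0.3, -0.9, 0], [0, 0, 0.57], 85],
    [[-0.4, -1, 0], [0, 0, 0.76], 85]
  ]
}}

```text
clock: 9.5
tcp_pos: [0.5004, -0.0352, 0.2889]
orientation: [-3.14, 0.002, 2.182]
contact_force: [0.5, -0.3, 0.3]
finger_gap: 0.0851
```

Run:
```python
from h import *
s,t_=go([0.52,-0.15,0.29],Rt(79))
```

```text
9.5 [ 0.5004 -0.0352  0.2889] [-3.13980996e+00  2.26585156e-03  2.18162254e+00] [ 0.45 -0.31  0.29] 0.0851
shift [-1.053 -0.498 -0.007] turn [-1.000e-03  4.000e-03  1.022e+00]
```

Emit:
{"name": "send_rows", "arguments": {
  "steps": [
    [[-0.3, -0.15, 0], [0, 0, 0.19], 85],
    [[-0.6, -0.3, 0], [0, 0, 0.38], 85],
    [[-0.9, -0.45, 0], [0, 0, 0.57], 85],
    [[-1, -0.5, 0], [0, 0, 0.76], 85],
    [[-1, -0.5, 0], [0, 0, 0.95], 85]
  ]
}}

```text
clock: 10.0
tcp_pos: [0.5163, -0.1482, 0.2883]
orientation: [-3.14, 0.004, 1.432]
contact_force: [-0.4, 0.5, 0.6]
finger_gap: 0.0854
```

Run:
```python
from h import *
s,t_=go([0.515,-0.30,0.27],Rt(79))
```

```text
10.0 [ 0.5163 -0.1482  0.2883] [-3.14007745  0.00361338  1.43192718] [-0.37  0.53  0.6 ] 0.0854
shift [-1.504  0.198  0.188] turn [-0.002  0.005  0.068]
```

Emit:
{"name": "send_rows", "arguments": {
  "steps": [
    [[-0.35, 0.05, 0], [0, 0, 0.03], 85],
    [[-0.7, 0.1, 0.05], [0, 0, 0.068], 85],
    [[-1, 0.1, 0.1], [0, 0, 0.068], 85],
    [[-1, 0.1, 0.1], [0, 0, 0.068], 85],
    [[-1, 0.1, 0.1], [0, 0, 0.068], 85]
  ]
}}

```text
clock: 10.5
tcp_pos: [0.5118, -0.2489, 0.2778]
orientation: [-3.139, 0.003, 1.377]
contact_force: [-0.2, 0.2, 0.4]
finger_gap: 0.0851
```

Run:
```python
from h import *
st(); snap('wrist','w10')
```

```text
10.5 [ 0.5118 -0.2489  0.2778] [-3.13867275  0.00318125  1.37733275] [-0.23  0.24  0.41] 0.0851
```

View pics/w10.png

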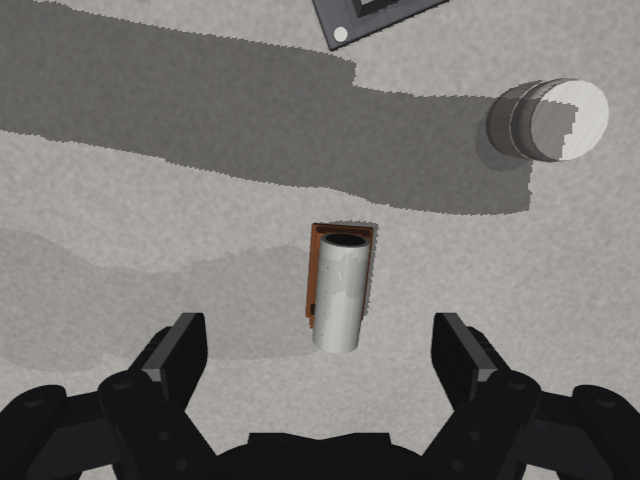

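Wrist view: roller upright in the image, from its dark open end at (345,240) to its far end at (335,350), with the rest's left side showing at (315,270).

```bash
cat > m8.py <<'E'
from h import *
from scipy.optimize import least_squares
p,d,K,R,t=load('w10'); C=cloud(d,K,R,t)
m=(C[...,2]>0.040); mm=np.zeros(m.shape,np.uint8); mm[225:365,295:385]=m[225:365,295:385]*255
cs,_=cv2.findContours(mm,cv2.RETR_EXTERNAL,cv2.CHAIN_APPROX_NONE); c=max(cs,key=cv2.contourArea)[:,0]
print('bbox',cv2.boundingRect(c))
# silhouettes rows 255..335
o=-R.T@t; L=[];Rr=[]
for v in range(258,335):
    xs=np.where(mm[v]>0)[0]; L.append((xs.min()-0.5,v)); Rr.append((xs.max()+0.5,v))
def plane(pts):
    _,dd=ray(K,R,t,pts); dd/=np.linalg.norm(dd,axis=1)[:,None]; n=np.linalg.svd(dd)[2][2]; return n,np.abs(dd@n).max()
n1,e1=plane(L); n2,e2=plane(Rr)
if n1@n2<0: n2=-n2
# inward/outward normals: bisecting plane normal = n1+n2 ; axis dir = n1 x n2
a=np.cross(n1,n2); a/=np.linalg.norm(a); a*=np.sign(a[1]); 
half=np.arccos(np.clip(n1@n2,-1,1))/2; dist=0.024/np.sin(half)
b=np.cross(a,(n1+n2)/np.linalg.norm(n1+n2)); b*=-np.sign(b[2]); 
P=o+b/np.linalg.norm(b)*dist
print('axis dir',a,'yaw',np.degrees(np.arctan2(-a[0],a[1])),'point',P*1000)
# cloud fit
X=C[(mm>0)]; X=X[np.isfinite(X).all(1)&(X[:,2]>0.056)]
def f(q):
    x0,yw,z0=q; n=np.array([np.cos(yw),np.sin(yw)]); dx=(X[:,:2]-[0.515,-0.33])@n-x0
    return np.hypot(dx,X[:,2]-z0)-0.024
r=least_squares(f,[0,-0.19,0.05],loss='soft_l1',f_scale=0.001); yw=r.x[1]; n=np.array([np.cos(yw),np.sin(yw)]); ay=np.array([-n[1],n[0]])
print('cloud fit yaw',np.degrees(yw),'z',r.x[2],'rms',np.sqrt((r.fun**2).mean()), 'pt',np.array([0.515,-0.33])+n*r.x[0])
s=(X[:,:2]-[0.515,-0.33])@ay; lo,hi=np.percentile(s,[0.3,99.7]); print('ext',lo,hi,hi-lo,'centre',np.array([0.515,-0.33])+n*r.x[0]+ay*(lo+hi)/2)
# ends of the top line: from contour, rays on plane z=.074
cen=np.array([0.515,-0.33])+n*r.x[0]
E
python3 m8.py
python3 - <<'E'
from h import *
cv2.imwrite('pics/z10.png',cv2.resize(load('w10')[0][215:365,270:410],None,fx=4,fy=4,interpolation=cv2.INTER_CUBIC))
E
```

```text
bbox (312, 235, 58, 119)
axis dir [0.26277116 0.96480543 0.01009   ] yaw -15.235351065657511 point [ 557.64352038 -179.7155802    47.70362555]
cloud fit yaw -15.32178367718748 z 0.0500758736763364 rms 0.0016791100555300037 pt [ 0.51623894 -0.33033944]
ext -0.059639692276725394 0.049998162243222226 0.10963785451994762 centre [ 0.51496511 -0.33498886]
```

View pics/z10.png

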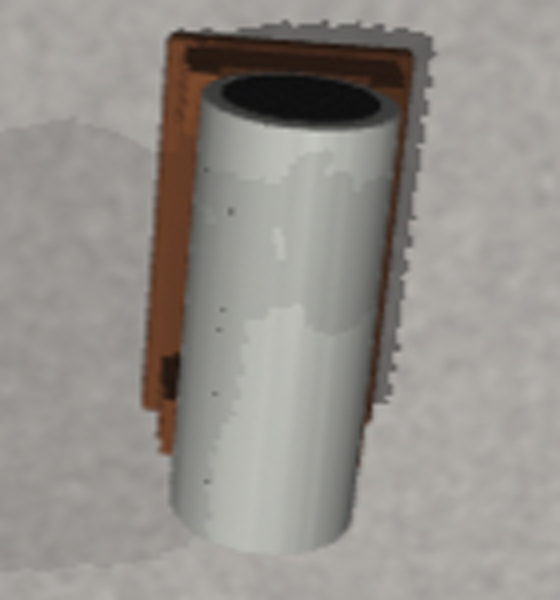

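Run:
```python
from h import *
p=load('top0'); print(onplane(*p[2:],[(468,259.5)],0.05)); p=load('w10'); print(onplane(*p[2:],[(345,240)],0.05), 'exp .5295 -.2819')
go([0.515,-0.335,0.19],Rt(74.75))
```

```text
[[ 0.53049399 -0.2822546   0.05      ]]
[[ 0.52962208 -0.28378184  0.05      ]] exp .5295 -.2819
10.55 [ 0.5122 -0.2482  0.2781] [-3.13935978e+00  3.07765777e-03  1.37859892e+00] [ 0.27  0.76 -1.  ] 0.0851
shift [-0.844  0.196  0.884] turn [-0.003  0.004  0.094]
```

Emit:
{"name": "send_rows", "arguments": {
  "steps": [
    [[-0.25, 0.06, 0.2], [0, 0, 0.05], 85],
    [[-0.55, 0.12, 0.5], [0, 0, 0.094], 85],
    [[-0.84, 0.19, 0.88], [0, 0, 0.094], 85],
    [[-0.84, 0.195, 0.88], [0, 0.004, 0.094], 85],
    [[-0.84, 0.195, 0.88], [0, 0.004, 0.094], 85]
  ]
}}

```text
clock: 11.05
tcp_pos: [0.5152, -0.3337, 0.1898]
orientation: [-3.138, -0.001, 1.305]
contact_force: [0.3, 1.5, -1.0]
finger_gap: 0.0851
```

Run:
```python
from h import *
go([0.515,-0.335,0.046],Rt(74.75)); snap('wrist','w11')
```

```text
11.05 [ 0.5152 -0.3337  0.1898] [-3.13837371e+00 -1.01847696e-03  1.30526276e+00] [ 0.34  1.46 -0.99] 0.0851
shift [-0.014  0.006  1.438] turn [-0.004 -0.001  0.001]
```

View pics/w11.png

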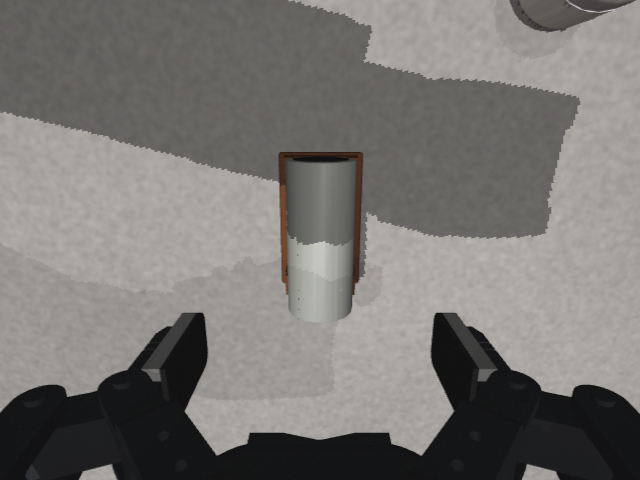

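Emit:
{"name": "send_rows", "arguments": {
  "steps": [
    [[-0.014, 0.006, 0.3], [0, 0, 0], 85],
    [[-0.014, 0.006, 0.6], [0, 0, 0], 85],
    [[-0.014, 0.006, 0.9], [0, 0, 0], 85],
    [[-0.014, 0.006, 1], [-0.004, 0, 0], 85]
  ]
}}

```text
clock: 11.5
tcp_pos: [0.5159, -0.3331, 0.0899]
orientation: [3.141, -0.002, 1.308]
contact_force: [-0.2, 0.0, 0.5]
finger_gap: 0.0849
```

Run:
```python
from h import *
go([0.515,-0.335,0.046],Rt(74.75))
```

```text
11.5 [ 0.5159 -0.3331  0.0899] [ 3.14115380e+00 -1.52786726e-03  1.30793258e+00] [-0.16  0.03  0.53] 0.0849
shift [-0.021 -0.004  0.439] turn [ 0.001 -0.002  0.004]
```

Emit:
{"name": "send_rows", "arguments": {
  "steps": [
    [[-0.01, -0.003, 0.2], [0, 0, 0], 85],
    [[-0.022, -0.004, 0.4], [0, 0, 0.004], 80],
    [[-0.022, -0.004, 0.44], [0, -0.002, 0.004], 72],
    [[-0.022, -0.004, 0.44], [0, -0.002, 0.004], 66],
    [[-0.022, -0.004, 0.44], [0, -0.002, 0.004], 60],
    [[-0.022, -0.004, 0.44], [0, -0.002, 0.004], 55],
    [[-0.022, -0.004, 0.44], [0, -0.002, 0.004], 51],
    [[-0.022, -0.004, 0.44], [0, -0.002, 0.004], 48],
    [[-0.022, -0.004, 0.44], [0, -0.002, 0.004], 44],
    [[-0.022, -0.004, 0.44], [0, -0.002, 0.004], 40]
  ],
  "newtons": 30
}}

```text
clock: 12.5
tcp_pos: [0.5152, -0.3352, 0.0464]
orientation: [3.141, 0.0, 1.305]
contact_force: [-1.4, 0.8, 8.8]
finger_gap: 0.0472
```

Emit:
{"name": "send_rows", "arguments": {
  "steps": [
    [[0, 0, 0], [0, 0, 0], 35],
    [[0, 0, 0], [0, 0, 0], 35],
    [[0, 0, -0.02], [0, 0, 0], 35],
    [[0, 0, -0.1], [0, 0, 0], 35],
    [[0, 0, -0.3], [0, 0, 0], 35],
    [[0, 0, -0.6], [0, 0, 0], 35],
    [[0, 0, -0.9], [0, 0, 0], 35],
    [[0, 0, -1], [0, 0, 0], 35],
    [[0, 0, -1], [0, 0, 0], 35]
  ],
  "newtons": 80
}}

```text
clock: 13.4
tcp_pos: [0.5154, -0.3354, 0.1474]
orientation: [3.139, 0.001, 1.305]
contact_force: [-0.4, -0.5, -6.0]
finger_gap: 0.0457
```

Run:
```python
from h import *
s=st(); print(s['wrist_torque']); snap('wrist','w12');snap('side','s12')
cv2.imwrite('pics/z12.png',np.hstack([cv2.resize(load('w12')[0],(400,300)),cv2.resize(load('s12')[0][130:250,330:490],(400,300))]))
```

```text
13.4 [ 0.5154 -0.3354  0.1474] [3.13891537e+00 7.56944094e-04 1.30456316e+00] [-0.39 -0.55 -5.98] 0.0457
[ 0.01450372 -0.02670514 -0.03159761]
```

View pics/z12.png

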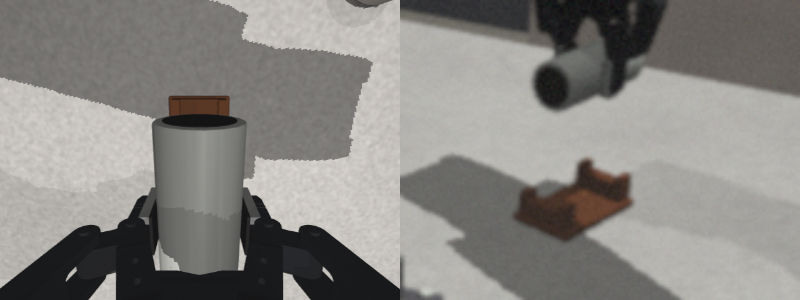

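Run:
```python
from h import *
P=J2W([0,-75,65.9])[0]; print(P)
go([P[0],P[1],0.2],Rt(100.45))
p,d,K,R,t=load('w12'); s=status.sense(); R0=Ro.from_euler('xyz',s['orientation']); 
# near end top rim pixel full-res (318,185)?; 
C=cloud(d,K,R,t); m=np.zeros(d.shape,bool); m[180:330,240:400]=True
X=C[m&(C[...,2]>0.13)]; T=R0.inv().apply(X-s['tcp_pos'])*1000; T=T[np.isfinite(T).all(1)]
T=T[(np.abs(T[:,1])<20)]; print('tool x max',np.percentile(T[:,0],[98,99,99.7]),'top z',T[:,2].min(), np.percentile(T[:,2],[1,2,5]))
```

```text
[ 0.59893894 -0.03736786  0.0659    ]
13.5 [ 0.5147 -0.3349  0.1453] [-3.14117286e+00 -9.53143393e-05  1.30478423e+00] [-0.74 -0.11 -5.65] 0.046
shift [ 3.093  0.031 -0.547] turn [-0.    -0.    -0.571]
tool x max [54.79606817 54.84567265 54.91926004] top z -31.131812724110706 [-30.18717094 -29.99728091 -29.68181696]
```

Emit:
{"name": "send_rows", "arguments": {
  "steps": [
    [[0.15, 0, -0.2], [0, 0, -0.03], 35],
    [[0.4, 0, -0.4], [0, 0, -0.1], 35],
    [[0.7, 0, -0.55], [0, 0, -0.2], 35],
    [[1, 0, -0.6], [0, 0, -0.25], 35]
  ]
}}

```text
clock: 13.9
tcp_pos: [0.5411, -0.2375, 0.2051]
orientation: [-3.141, -0.0, 1.504]
contact_force: [-0.1, -0.5, -4.7]
finger_gap: 0.0458
```

Emit:
{"name": "send_rows", "arguments": {
  "steps": [
    [[0.3, -0.04, 0], [0, 0, -0.06], 35],
    [[0.6, -0.08, 0], [0, 0, -0.14], 35],
    [[0.9, -0.12, 0], [0, 0, -0.22], 35],
    [[1, -0.12, 0], [0, 0, -0.25], 35]
  ]
}}

```text
clock: 14.3
tcp_pos: [0.5354, -0.1337, 0.204]
orientation: [-3.139, -0.003, 1.706]
contact_force: [0.5, -1.3, -4.8]
finger_gap: 0.046
```

Run:
```python
from h import *
P=J2W([0,-75,65.9])[0]
go([P[0],P[1],0.18],Rt(100.45))
```

```text
14.3 [ 0.5354 -0.1337  0.204 ] [-3.13933862e+00 -2.68353201e-03  1.70584320e+00] [ 0.52 -1.28 -4.85] 0.046
shift [0.868 0.76  0.241] turn [-0.003 -0.003 -0.06 ]
```

Emit:
{"name": "send_rows", "arguments": {
  "steps": [
    [[0.2, 0.18, 0], [0, 0, -0.02], 35],
    [[0.5, 0.45, 0.05], [0, 0, -0.05], 35],
    [[0.75, 0.66, 0.15], [0, 0, -0.06], 35],
    [[0.868, 0.76, 0.24], [0, 0, -0.06], 35],
    [[0.868, 0.76, 0.24], [0, 0, -0.06], 35],
    [[0.868, 0.76, 0.24], [0, 0, -0.06], 35]
  ]
}}

```text
clock: 14.9
tcp_pos: [0.5985, -0.0382, 0.1791]
orientation: [-3.138, -0.002, 1.752]
contact_force: [0.8, 0.3, -4.7]
finger_gap: 0.0459
```

Run:
```python
from h import *
P=J2W([0,-75,65.9])[0]
go([P[0],P[1],0.18],Rt(100.45)); snap('wrist','w13'); snap('side','s13')
cv2.imwrite('pics/z13.png',cv2.resize(load('s13')[0][150:350,200:420],None,fx=3,fy=3))
```

```text
14.9 [ 0.5985 -0.0382  0.1791] [-3.13752162e+00 -2.49211226e-03  1.75238287e+00] [ 0.8   0.29 -4.65] 0.0459
shift [ 0.007  0.006 -0.009] turn [-0.005 -0.003 -0.001]
```

View pics/w13.png

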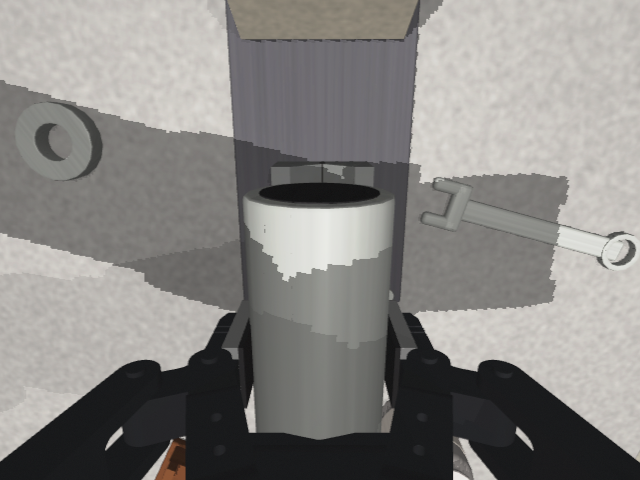

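View pics/z13.png

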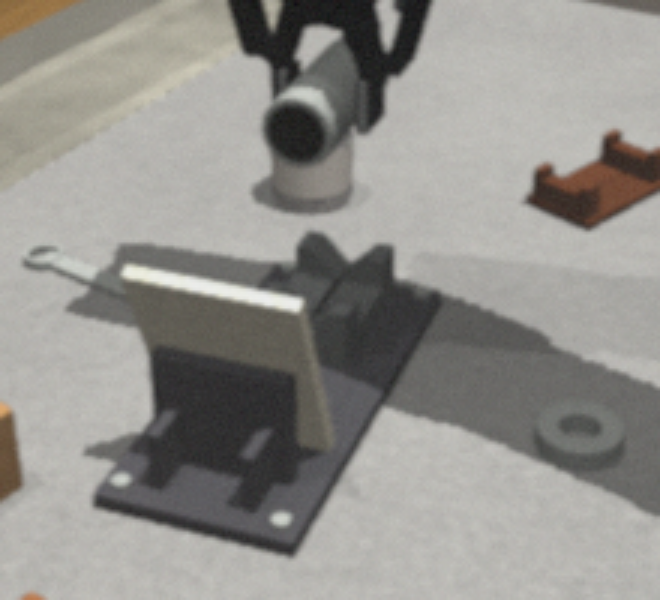

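Run:
```python
from h import *
print('groove',proj('w13',J2W([(0,-25,32)])),'topcorners',proj('w13',J2W([(-33,-25,52.9),(33,-25,52.9)])),'plate edges L',proj('w13',J2W([(-65,-25,12),(65,-25,12),(-65,60,12),(65,60,12)])).round(1).tolist())
p=load('w13')[0]; cv2.imwrite('pics/z14.png',cv2.resize(p[140:220,220:430],None,fx=3.5,fy=3.5,interpolation=cv2.INTER_CUBIC))
```

```text
groove [[320.84934181 161.77016688]] topcorners [[269.30055133 164.59265694]
 [372.40938502 164.74426553]] plate edges L [[233.3, 159.3], [408.7, 159.5], [225.3, 31.3], [417.3, 31.2]]
```

View pics/z14.png

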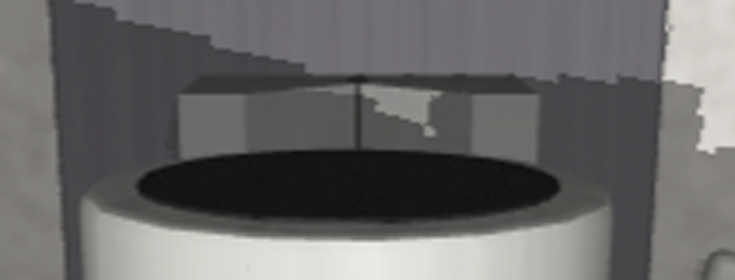

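Run:
```python
from h import *
s=status.sense(); R0=Ro.from_euler('xyz',s['orientation'])
for z in (-3.6,-5.7):
    P=R0.apply(np.array([(55,-24,z),(55,24,z),(55,0,z-24)])/1000)+s['tcp_pos']; print(proj('w13',P).round(1).tolist())
```

```text
[[242.7, 192.3], [395.2, 192.7], [318.6, 208.1]]
[[241.4, 193.4], [396.4, 193.8], [318.6, 209.9]]
```

Emit:
{"name": "send_rows", "arguments": {
  "steps": [
    [[0, 0.01, 0.2], [0, 0, 0], 35],
    [[0, 0.016, 0.5], [-0.004, -0.003, 0], 35],
    [[0, 0.016, 0.8], [-0.005, -0.003, 0], 35],
    [[0, 0.016, 0.95], [-0.005, -0.003, 0], 35],
    [[0, 0.016, 0.95], [-0.005, -0.003, 0], 35],
    [[0, 0.016, 0.95], [-0.005, -0.003, 0], 35]
  ]
}}

```text
clock: 15.6
tcp_pos: [0.6001, -0.0389, 0.0857]
orientation: [3.14, 0.0, 1.75]
contact_force: [-0.6, 0.3, -4.2]
finger_gap: 0.0458
```

```bash
sed -i 's/^JO=.*/JO=np.array([0.58655,0.0357,0.]); JY=10.45/' h.py
python3 - <<'E'
from h import *
P=J2W([0,-75,65.9])[0]; print(P)
go([P[0],P[1],0.070],Rt(100.45)); snap('wrist','w15'); snap('top','t15')
a=load('w15')[0][60:360,200:450]; print(proj('w15',J2W([(-33,-25,52.9),(33,-25,52.9)])).round(1).tolist())
cv2.imwrite('pics/z15.png',np.hstack([cv2.resize(a,(500,600))]))
E
```

```text
[ 0.60015331 -0.03805602  0.0659    ]
15.6 [ 0.6001 -0.0389  0.0857] [3.13985834e+00 4.15197003e-04 1.75043729e+00] [-0.57  0.31 -4.24] 0.0458
shift [0.008 0.002 0.157] turn [ 0.002  0.001 -0.003]
[[238.2, 186.2], [399.4, 186.0]]
```

View pics/z15.png

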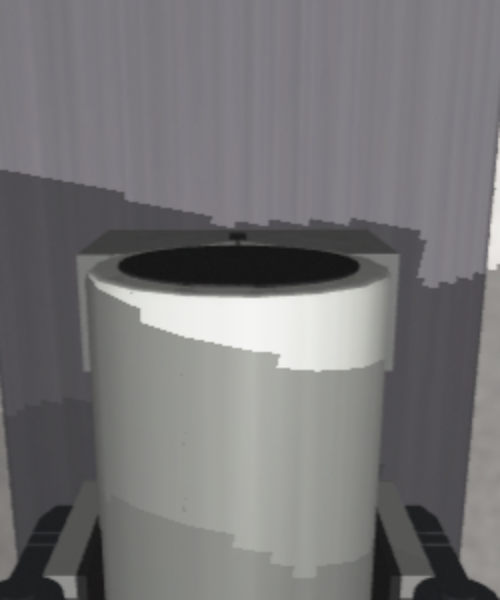

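Emit:
{"name": "send_rows", "arguments": {
  "steps": [
    [[0.002, 0.001, 0.04], [0, 0, 0], 35],
    [[0.003, 0.002, 0.09], [0.002, 0, 0], 35],
    [[0.003, 0.002, 0.14], [0.002, 0, 0], 35],
    [[0.003, 0.002, 0.18], [0.002, 0, 0], 35],
    [[0.003, 0.002, 0.19], [0.002, 0, 0], 35],
    [[0.003, 0.002, 0.195], [0.002, 0, 0], 35]
  ]
}}

```text
clock: 16.3
tcp_pos: [0.6006, -0.0383, 0.0665]
orientation: [3.141, 0.001, 1.751]
contact_force: [-0.1, -0.3, -5.4]
finger_gap: 0.0461
```

Next I lower about 0.7 mm per row, in short calls, so I can feel for the contact.

Emit:
{"name": "send_rows", "arguments": {
  "steps": [
    [[0, 0, 0.007], [0, 0, 0], 35],
    [[0, 0, 0.014], [0, 0, 0], 35],
    [[0, 0, 0.021], [0, 0, 0], 35],
    [[0, 0, 0.028], [0, 0, 0], 35],
    [[0, 0, 0.028], [0, 0, 0], 35]
  ]
}}

```text
clock: 16.8
tcp_pos: [0.6005, -0.0383, 0.0636]
orientation: [3.141, 0.001, 1.751]
contact_force: [-0.2, 0.2, -4.5]
finger_gap: 0.0463
```

Emit:
{"name": "send_rows", "arguments": {
  "steps": [
    [[0, 0, 0.006], [0, 0, 0], 35],
    [[0, 0, 0.012], [0, 0, 0], 35],
    [[0, 0, 0.016], [0, 0, 0], 35],
    [[0, 0, 0.016], [0, 0, 0], 35]
  ]
}}

```text
clock: 17.2
tcp_pos: [0.6006, -0.0384, 0.0631]
orientation: [3.14, 0.001, 1.751]
contact_force: [-7.4, -0.9, 16.2]
finger_gap: 0.0463
```

Emit:
{"name": "send_rows", "arguments": {
  "steps": [
    [[0, -0.003, 0.003], [0, 0, 0], 35],
    [[0, -0.005, 0.004], [0, 0, 0], 35],
    [[0, -0.005, 0.006], [0, 0, 0], 35],
    [[0, -0.005, 0.006], [0, 0, 0], 35]
  ]
}}

```text
clock: 17.6
tcp_pos: [0.6002, -0.0384, 0.0628]
orientation: [3.14, 0.001, 1.751]
contact_force: [-3.1, 0.6, 7.3]
finger_gap: 0.0463
```

Run:
```python
from h import *
s=st(); print(s['wrist_torque'],s['qvel'].round(4)); snap('side','s16'); s=st(); snap('top','t16'); s=st(); snap('wrist','w16'); st()
cv2.imwrite('pics/z16.png',np.hstack([cv2.resize(load('s16')[0][180:340,220:380],(400,400)),cv2.resize(load('w16')[0],(400,300)).__class__((0,)) if 0 else cv2.resize(load('w16')[0][80:400,160:480],(400,400))]))
```

```text
17.6 [ 0.6002 -0.0384  0.0628] [3.13981077e+00 1.01525402e-03 1.75080159e+00] [-3.1   0.65  7.25] 0.0463
[0.04280241 0.54488177 0.09113801] [-0.0001 -0.0006 -0.     -0.0005 -0.0018  0.0005  0.0011]
17.65 [ 0.6002 -0.0384  0.0628] [3.13976637e+00 9.50526295e-04 1.75078097e+00] [-3.56  0.77  6.93] 0.0457
17.7 [ 0.6003 -0.0384  0.0628] [3.13971256e+00 9.76475356e-04 1.75084704e+00] [-2.8  -0.37  6.95] 0.0462
17.75 [ 0.6002 -0.0385  0.0628] [3.13981174e+00 1.02696643e-03 1.75079148e+00] [-2.94  0.12  7.04] 0.046
```

View pics/z16.png

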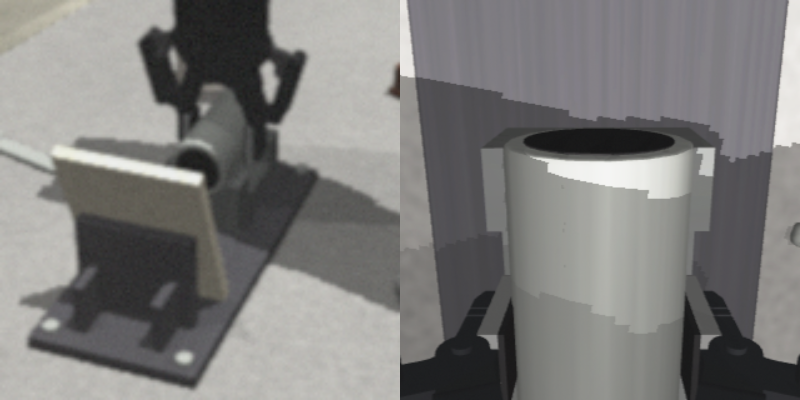

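Emit:
{"name": "send_rows", "arguments": {
  "steps": [
    [[0, -0.003, 0.004], [0, 0, 0], 35],
    [[0, -0.005, 0.006], [0, 0, 0], 35],
    [[0, -0.005, 0.006], [0, 0, 0], 35],
    [[0, -0.005, 0.006], [0, 0, 0], 35]
  ]
}}

```text
clock: 18.15
tcp_pos: [0.6002, -0.0384, 0.0628]
orientation: [3.139, 0.001, 1.751]
contact_force: [-1.8, -0.3, 9.7]
finger_gap: 0.046
```

Emit:
{"name": "send_rows", "arguments": {
  "steps": [
    [[0, -0.006, 0.005], [0, 0, 0], 35],
    [[0, -0.008, 0.007], [0, 0, 0], 35],
    [[0, -0.008, 0.007], [0, 0, 0], 35],
    [[0, -0.008, 0.007], [0, 0, 0], 35]
  ]
}}

```text
clock: 18.55
tcp_pos: [0.6002, -0.0384, 0.0628]
orientation: [3.137, 0.001, 1.751]
contact_force: [-0.4, 0.8, 8.8]
finger_gap: 0.0462
```

Run:
```python
from h import *
for i in range(3):
    s=st(); print(s['wrist_torque'].round(3)); snap(['side','wrist','top'][i],'f%d'%i)
st()
```

```text
18.55 [ 0.6002 -0.0384  0.0628] [3.13658020e+00 1.35010378e-03 1.75094114e+00] [-0.38  0.76  8.78] 0.0462
[ 0.134 -0.024  0.147]
18.6 [ 0.6002 -0.0384  0.0627] [3.13655454e+00 1.35091288e-03 1.75101057e+00] [-0.2  -0.04  9.63] 0.0459
[0.171 0.034 0.14 ]
18.65 [ 0.6002 -0.0384  0.0628] [3.13655143e+00 1.34331446e-03 1.75110482e+00] [0.04 0.24 8.87] 0.0461
[ 0.158 -0.043  0.135]
18.7 [ 0.6002 -0.0384  0.0627] [3.13659231e+00 1.33086506e-03 1.75101301e+00] [0.3  0.95 9.11] 0.0457
```

Emit:
{"name": "send_rows", "arguments": {
  "steps": [
    [[0, -0.006, 0.008], [0, 0, 0], 35],
    [[0, -0.006, 0.009], [0, 0, 0], 35],
    [[0, -0.006, 0.009], [0, 0, 0], 35],
    [[0, -0.006, 0.009], [0, 0, 0], 35],
    [[0, -0.006, 0.009], [0, 0, 0], 35]
  ]
}}

```text
clock: 19.2
tcp_pos: [0.6002, -0.0384, 0.0627]
orientation: [3.135, 0.002, 1.751]
contact_force: [-2.8, 0.2, 14.3]
finger_gap: 0.0462
```

Run:
```python
from h import *
s=st(); print(s['wrist_torque'].round(3)); snap('wrist','g1'); s=st(); snap('side','g0'); st()
a=load('g1'); b=load('g0')[0]
c=cv2.resize(a[0][80:400,160:480],(400,400)); cv2.imwrite('pics/z17.png',np.hstack([cv2.resize(b[180:340,220:380],(400,400)),c]))
p,d,K,R,t=a; C=cloud(d,K,R,t); Ri=Ro.from_euler('z',-JY,degrees=True)
X=C[150:400,200:440].reshape(-1,3); X=X[np.isfinite(X).all(1)]; Jx=Ri.apply(X-JO)*1000
m=(Jx[:,2]>78)&(Jx[:,2]<95)&(np.abs(Jx[:,0])<20)&(Jx[:,1]<0); q=Jx[m]
print('roller top z',np.percentile(q[:,2],[95,99]),'end y',np.percentile(q[:,1],99.5),'n',len(q))
w=Jx[(Jx[:,1]>-40)&(Jx[:,1]<-18)&(Jx[:,2]>48)&(Jx[:,2]<56)&(np.abs(Jx[:,0])>24)&(np.abs(Jx[:,0])<36)]
print('V top lands',len(w),w[:,0].min(),w[:,0].max(),np.percentile(w[:,1],[1,99]),np.median(w[:,2]))
```

```text
19.2 [ 0.6002 -0.0384  0.0627] [3.13495943e+00 1.61747244e-03 1.75114180e+00] [-2.82  0.18 14.25] 0.0462
[0.052 0.524 0.155]
19.25 [ 0.6002 -0.0384  0.0627] [3.13498922e+00 1.61593626e-03 1.75115128e+00] [-2.27  0.13 14.03] 0.046
19.3 [ 0.6002 -0.0384  0.0627] [3.13497875e+00 1.59549853e-03 1.75118815e+00] [-2.2   0.04 14.24] 0.0457
roller top z [90.41350312 90.93959392] end y -20.435034813244187 n 26002
V top lands 1457 -33.40948274292878 32.990045443097614 [-39.83481315 -25.07500174] 53.31309419612003
```

View pics/z17.png

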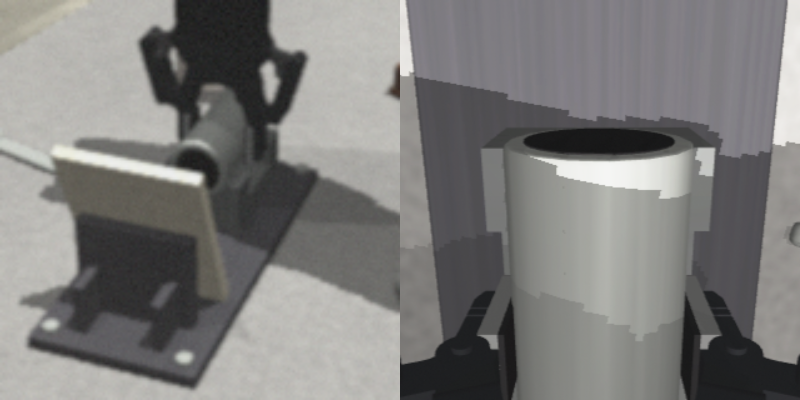

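Emit:
{"name": "send_rows", "arguments": {
  "steps": [
    [[0, -0.008, 0.008], [0, 0, 0], 35],
    [[0, -0.008, 0.008], [0, 0, 0], 35],
    [[0, -0.008, 0.008], [0, 0, 0], 35],
    [[0, -0.008, 0.008], [0, 0, 0], 35],
    [[0, -0.008, 0.008], [0, 0, 0], 35]
  ]
}}

```text
clock: 19.8
tcp_pos: [0.6001, -0.0384, 0.0627]
orientation: [3.133, 0.002, 1.751]
contact_force: [-0.6, -0.1, 13.3]
finger_gap: 0.046
```

Emit:
{"name": "send_rows", "arguments": {
  "steps": [
    [[0, -0.007, 0.007], [0, 0, 0], 35],
    [[0, -0.007, 0.007], [0, 0, 0], 35],
    [[0, -0.007, 0.007], [0, 0, 0], 35],
    [[0, -0.007, 0.007], [0, 0, 0], 35],
    [[0, -0.007, 0.007], [0, 0, 0], 35],
    [[0, -0.007, 0.007], [0, 0, 0], 35]
  ]
}}

```text
clock: 20.4
tcp_pos: [0.6001, -0.0384, 0.0627]
orientation: [3.131, 0.002, 1.752]
contact_force: [-0.6, 0.1, 10.4]
finger_gap: 0.0459
```

Run:
```python
from h import *
for i in range(3):
    s=st(); snap(['side','wrist','top'][i],'k%d'%i)
s=st(); print(s['wrist_torque'].round(3), np.abs(s['qvel']).max())
p,d,K,R,t=load('k0'); C=cloud(d,K,R,t); Ri=Ro.from_euler('z',-JY,degrees=True)
X=C[225:310,230:310].reshape(-1,3); X=X[np.isfinite(X).all(1)]; q=Ri.apply(X-JO)*1000
m=(q[:,2]>92)&(q[:,2]<140)&(np.abs(q[:,0])<50)&(q[:,1]>85)&(q[:,1]<118); A=np.c_[q[m][:,[0,2]],np.ones(m.sum())]
c=np.linalg.lstsq(A,q[m][:,1],rcond=None)[0]; r=q[m][:,1]-A@c; k=np.abs(r)<3; c=np.linalg.lstsq(A[k],q[m][k,1],rcond=None)[0]
print('back face lean',np.degrees(np.arctan(c[1])),'skew',np.degrees(np.arctan(c[0])),'y at z87',c[1]*87+c[2],'y at z12',c[1]*12+c[2],k.sum())
w=load('k1')[0]
```

```text
20.4 [ 0.6001 -0.0384  0.0627] [3.13112586e+00 2.05570598e-03 1.75155062e+00] [-0.62  0.09 10.35] 0.0459
20.45 [ 0.6001 -0.0384  0.0627] [3.13116535e+00 2.07665113e-03 1.75147479e+00] [-0.43  0.87  9.95] 0.0464
20.5 [ 0.6001 -0.0384  0.0627] [3.13116276e+00 2.07733978e-03 1.75154365e+00] [-0.8  -0.19 10.6 ] 0.046
20.55 [ 0.6001 -0.0384  0.0627] [3.13121533e+00 2.08206782e-03 1.75152848e+00] [-1.85 -1.02 11.03] 0.0464
[0.089 0.23  0.133] 0.002180694756967122
back face lean 20.053020016046414 skew -0.048261119180136855 y at z87 91.75458772517997 y at z12 64.37819649178877 902
```

View pics/k0.png

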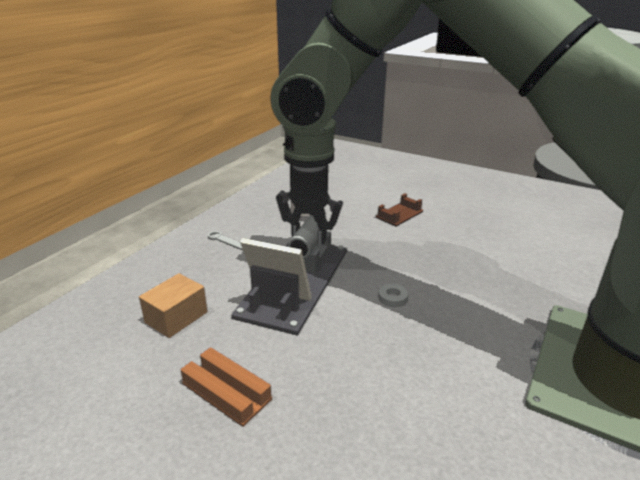

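Emit:
{"name": "send_rows", "arguments": {
  "steps": [
    [[0, -0.007, 0.0075], [0, 0, 0], 35],
    [[0, -0.007, 0.0075], [0, 0, 0], 35],
    [[0, -0.007, 0.0075], [0, 0, 0], 35],
    [[0, -0.007, 0.0075], [0, 0, 0], 35],
    [[0, -0.007, 0.0075], [0, 0, 0], 35],
    [[0, -0.007, 0.0075], [0, 0, 0], 35],
    [[0, -0.007, 0.0075], [0, 0, 0], 35],
    [[0, -0.007, 0.0075], [0, 0, 0], 35]
  ]
}}

```text
clock: 21.35
tcp_pos: [0.6001, -0.0384, 0.0627]
orientation: [3.129, 0.002, 1.752]
contact_force: [-1.8, 0.5, 10.8]
finger_gap: 0.0461
```

Run:
```python
from h import *
for i in range(4):
    s=st(); grab_frame('wrist')
print(s['qvel'].round(4))
```

```text
21.35 [ 0.6001 -0.0384  0.0627] [3.12941877e+00 2.30374436e-03 1.75170771e+00] [-1.81  0.48 10.8 ] 0.0461
21.4 [ 0.6001 -0.0384  0.0627] [3.12941507e+00 2.29997306e-03 1.75164918e+00] [-0.85  0.8  11.2 ] 0.0461
21.45 [ 0.6001 -0.0384  0.0627] [3.12944902e+00 2.29735308e-03 1.75172970e+00] [-0.94  0.56 11.59] 0.0463
21.5 [ 0.6001 -0.0384  0.0627] [3.12941688e+00 2.30568060e-03 1.75162015e+00] [-0.57  1.04 10.75] 0.0462
[ 0.0014  0.0002  0.0009  0.0019  0.0008  0.0006 -0.0003]
```

The push holds steady at 11 to 11.5 N with the sideways force near zero, and the roller stays seated. I'm handing in now.

Run:
```python
from h import *
print(manip.hand_in()); st()
```

```text
the job is handed in; nothing more can be done
None
the job is handed in; nothing more can be done
```

The sight board is leaning on the back rest and the roller is seated in the V-block, held pressed down at about 11 N. I handed the job in at about 21.5 s.

**Board:** I took it from the rack, leaned it against the V-block side of the back rest and let go. The last check gave:
- a lean of 20.05° and a skew of -0.05°
- contact at the back rest's top edge (y 91.8 mm, should be 92)
- the foot's back corner at y 64.4 mm (65 planned)
- its top centred within about 1 mm

**Roller:** I gripped it at mid-length and lowered it slowly into the V.
- **First contact:** it touched mainly one flank, since I was about 0.4 mm off sideways. That gave about 16 N, the hardest push I read.
- **Correction:** I moved it sideways until that force fell to about 1 N, which means both flanks carry it. Its top then read 90.4 mm (89.9 expected), and it overhangs the V-block's end by 4.7 mm (5 expected).
- **Final push:** steady at 10.8 to 11.6 N by the wrist sensor, slightly under the 12 asked. The roller's own weight adds about 4.5 N on the flanks.

**Disagreements:** The overhead and wrist cameras differed by 1 to 1.5 mm on the jig's place, so I used the wrist view to seat the roller. The tool also tilted about 0.7° around the roller's axis while pressing, with no visible effect. In the pictures the other things on the bench stayed where they were.

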